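# Lock a lino block in the proofing bed to the first click

## Task

Lock up the lino block for proofing: wind the T-handle back anticlockwise until the lock bar is fully open, then set the block printing side up, flat on the bed between the head bar and the lock bar, square to the bars and about midway along them. Then turn the T-handle clockwise until its clutch clicks over for the first time, stop there without turning on, and let go. Leave the black-lidded jar and the blue paint tube where they are.

Things in the scene. Friction and masses are not known exactly. Their poses are not given: they have to be found in the camera images.
- bed: Proofing bed: bright steel plate 250 x 122 mm, 12 mm thick, fixed on the table. Origin at the centre of its underside, on the table; x runs along its length from the head-bar end to the T-handle end, y across. It turns up to about 15 degrees either way from pointing straight ahead of the robot.
- head_bar: Head bar: dark iron bar 110 mm long across the bed, 16 mm high over the plate (bolt heads 21 mm), fixed, but set a few mm differently each time. Origin at mid-length, at the foot of its face that looks at the block, on the plate (12 mm above the table). Axes parallel to the bed's; the block goes on its +x side. Across the bed (y) the space beside the block is open on both sides.
- lock_bar: Lock bar: the like dark iron bar, 110 mm long, 16 mm high, that slides along the bed toward the head bar (-x) by 7 mm per rad of the spindle (on stiff springs, 20 N per mm). Origin at mid-length, at the foot of its face that looks at the block, on the plate. Axes parallel to the bed's. Fully open, the two faces stand 84 to 87 mm apart.
- spindle (a joint): Turn of the quoin spindle under the T-handle, rad. 0: lock bar fully open, against a stop; grows as the handle is turned clockwise seen from above, up to 1.7. It starts at about 1.3 to 1.6, the bars then too close for the block. It turns with about 0.17 N m of friction and stays where it is left, so the handle may be let go and taken again.
- handle (a joint): Turn of the T-handle on the spindle through the slip clutch, rad. 0: at rest (white marks below the bar's flat sides in line). Anticlockwise it drives the spindle solidly; clockwise too, until about 0.26 N m: then the clutch gives, the torque drops, and past 0.32 the handle falls on to its stop at 0.42 (white mark on red): the click, and it stays. Turned on from there it is solid and overtightens.
- handle_grip (a point): On the vertical axis of the T-handle, half-way up its bar, 82 mm above the table. The bar is a dark teal rounded block 74 mm long (this point's x axis), 18 mm thick (y), 31 mm high, from 66 to 97 mm above the table, over a knurled collar of 34 mm diameter that reaches down to 44 mm. The axis stands at x = +80 mm in the bed's frame.
- block_center (a point): Centre of the lino block, half-way up: plywood base, brown-grey lino face carved with a dark blue fern, 80 mm long (its x) by 60 mm wide (its y) by 23 mm high, about 0.09 kg, lying printing side up (z up) on the table. In the bed its 80 mm length goes along the bed, either way round, and its centre is then 23.5 mm above the table.
- jar_mid (a point): Bystander: paint jar with black lid, 64 mm across, 66 mm high; half-way up.
- tube_mid (a point): Bystander: paint tube with blue band, 134 mm long, 24 mm high; half-way up.
Things that resemble listed ones, but are neither listed nor needed, are in the scene too. There is more than one size of the part that bears block_center; the job needs the larger.

How it is judged:
By the outcome, as a careful person would: the job done as asked, in the order asked, and still so for the second after the job is handed in, with the robot touching nothing.
It also fails if it takes over 67 s, if anything falls off the work surface, if the arm or the gripper's body presses on something with over 40 N, if the wrist force passes 120 N, or if a joint passes its speed limit or range.

## Robot

A 6-joint arm with a two-finger parallel gripper is mounted at the origin on the work surface; the furniture and walls round the work are solid. World frame = base frame: x ahead of the robot, y to its left, z up, the work surface at z = 0. Lengths are in m, angles in rad, forces in N, time in s.
With the tool pointing down it reaches from about 0.35 to 0.975 m from the base axis. Payload 4.9 kg.
Tool frame: the origin (TCP) lies midway between the tips of the shut fingers; the grasp point (between the pads) lies 19 mm behind it; z points along the fingers, x is the direction in which the jaws open and shut, and the axes are right-handed (so a half turn about z gives the same grasp; the last joint's range is limited). The gripper opens to 85 mm and grips with 20 to 120 N. Pads are 22 mm wide; open, the fingers measure 114 mm over their backs; the gripper's body (76 mm by 85 mm) begins 54 mm behind the grasp point. The pads swing forward as they close: fully open they stand 13 mm farther back than shut.
Start: joints at [-1.377, 0.053, 1.613, -0, 1.476, -0.119], TCP at [0.192, -0.595, 0.231] pointing down, gripper open.
Joint ranges: [-3.01, 3.01], [-1.01, 2.22], [0.06, 2.58], [-1.02, 4.17], [0.09, 2.62], [-3.14, 3.14]. Speed limits (rad/s): [2.57, 2.57, 3.14, 3.14, 3.14, 3.14].

## Interface

Orientations are given as a unit quaternion [x, y, z, w].
In Python, from cell import observe, capture, camera_params, finish_job gives the robot as it stands. The module is installed in compiled form; this text tells all that it offers.
- The arm moves only by the tool send_rows, never from a script. Its argument "rows" is a list of rows, each a list of 5 numbers: the finger opening in mm, from 0 to 85.4, then the shift along the tool's x, y, z in units of 40 mm (1.0 is 40 mm), then the turn about the tool's z in units of 5 degrees (1.0 is 5 degrees). In form: [[fingers, tx, ty, tz, yaw], ...]. A call has 1 to 5 rows; each row shifts and turns the commanded pose from where the row before left it, along the tool's axes as they then stand; what a row does not reach is not made up. A row lasts 1/12 s, in which the tool goes at most 41.7 mm and 7.16 degrees, less where a joint would pass 70% of its speed; a pose out of reach is approached as far as the arm can. A call is refused whole if a number of a shift passes 1 or a number of a turn 1, either way. A call with a gripper value outside its range is refused whole. The fingers move at their own pace and stop on an object; "newtons" is the grip in N (left out, the last holds). Time passes only in rows, so rows that do not move let the fingers close. It gives the time, the measured TCP pose, the force and the opening at its end, in the units of the state.
- observe(): the state, without advancing time (a new reading comes with each control period).
- capture(name): name is "scene" or "side" or "wrist"; returns (picture, depth): 480x640x3 uint8, red, green, blue; 480x640 float32, m along the optical axis (not along the pixel's ray), 0 where there is no reading.
- camera_params(name): a dict with "intrinsics" (3x3 intrinsics, pixels), "R" (3x3) and "t" (3): a world point X has camera coordinates R X + t. Camera axes: x right, y down, z forward; pixel columns grow to the right and rows downward; lengths in m; the calibration is good to about 2 mm. A picture is of the moment at which its call begins: read the wrist's pose just before it. camera_params takes no time and is no camera call; for the wrist camera it gives the pose at the moment of the call.
- finish_job(): hands the job in, once; it reports no verdict.
The state is a dict: "t": time; "q": joint angles; "joint_vel": joint speeds; "joint_efforts": joint torques, N m; "tcp_pos": TCP position; "orientation": TCP orientation; "contact_force": force on the tool from outside, world axes, zero at the start; "ft_torque": the same for the moment, N m; "grip_width": finger opening in m.
Only numpy, scipy, OpenCV 4.12 (cv2) and the standard library are available. Lean on these libraries where they do the work, as an engineer would, in place of code of your own. Each camera call takes 0.05 s, during which the arm holds its last target.

## Working session

There is one attempt and no reset: what is moved stays moved. The work goes in short steps, Python scripts to look and compute and a tool call to move; the robot and the scene stay as the last step left them, time stands still between calls to the robot, and variables do not carry over. Pictures are saved under pics/ and viewed, and the job is handed in when it is done.

Besides the shell and the picture viewer there is one more tool, called after "Request:" by a JSON object that holds its "op" and its "data". send_rows: Moves the arm, as the interface text tells. Its arguments: {"type":"object","properties":{"rows":{"type":"array"},"newtons":{"type":"number"}},"required":["rows"]}

```bash
mkdir -p pics; cat > h.py <<'E'
import numpy as np, cv2
from cell import observe, capture, camera_params, finish_job
def snap(name, fn):
    p=camera_params(name); im,d=capture(name)
    cv2.imwrite('pics/'+fn+'.png', im[:,:,::-1]); np.savez('pics/'+fn+'.npz',im=im,d=d,K=p['intrinsics'],R=p['R'],t=p['t'])
def load(fn):
    z=np.load('pics/'+fn+'.npz'); return z
def ray(z,u,v,h):
    K,R,t=z['K'],z['R'],z['t']; c=-R.T@t; r=R.T@np.linalg.inv(K)@np.array([u,v,1.]); return c+r*(h-c[2])/r[2]
def proj(z,X):
    c=z['R']@np.array(X)+z['t']; p=z['K']@c; return p[:2]/p[2]
def cloud(z):
    d=z['d']; v,u=np.mgrid[:480,:640]; K=z['K']; P=np.stack([(u-K[0,2])/K[0,0]*d,(v-K[1,2])/K[1,1]*d,d],-1)
    return (P-z['t'])@z['R']
E
python3 - <<'E'
from h import *
s=observe(); print(s)
snap('scene','s0'); snap('side','d0'); snap('wrist','w0')
for n in ('scene','side','wrist'):
    p=camera_params(n); print(n, -p['R'].T@p['t'], p['intrinsics'][0,0], p['R'][2])
E
```

```text
{'t': 0.0, 'q': array([-1.37697688e+00,  5.33168420e-02,  1.61430155e+00, -4.13299113e-05,
        1.47602285e+00, -1.19009149e-01]), 'joint_vel': array([ 0.00120087,  0.00018123,  0.00020464, -0.00145931,  0.00036696,
       -0.00160658]), 'joint_efforts': array([ 2.22028866e-03, -3.93675828e+01, -3.70179212e+01,  9.23398829e-05,
        7.01969329e-03,  5.51327048e-06]), 'tcp_pos': array([ 0.1922055 , -0.59404573,  0.23008333]), 'orientation': array([ 8.08626481e-01, -5.88321480e-01, -7.64854871e-04, -6.81613240e-04]), 'contact_force': array([-0.82403088,  0.12316743, -0.23565944]), 'ft_torque': array([-0.02421406, -0.00361913, -0.01436235]), 'grip_width': 0.08541604299350637}
scene [-0.48479296  0.45334122  0.77561675] 558.6245759161205 [ 0.80057511 -0.17984219 -0.5716085 ]
side [0.97000526 0.64584507 0.70862956] 448.2500036662715 [-0.55744118 -0.43796841 -0.7052964 ]
wrist [ 0.25773343 -0.57243087  0.37352916] 339.44879765951544 [-0.26071022 -0.08407122 -0.96174956]
```

View pics/s0.png

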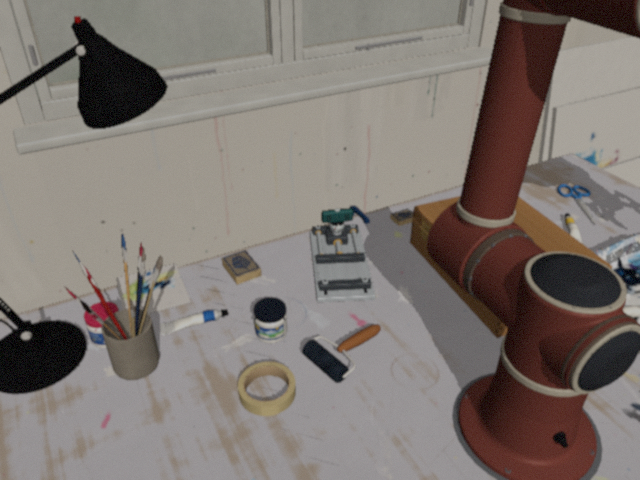

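View pics/d0.png

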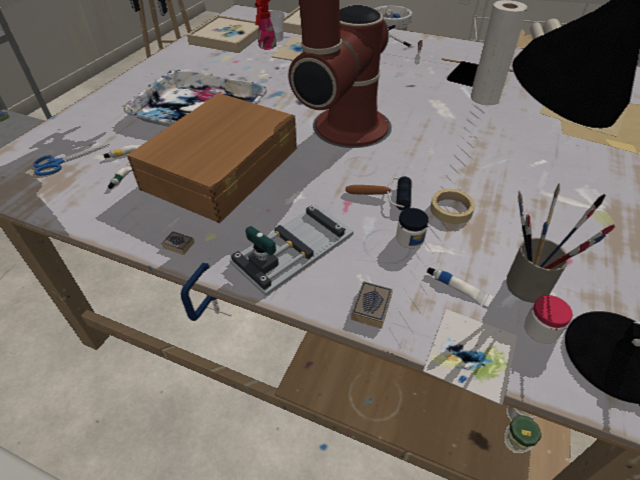

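View pics/w0.png

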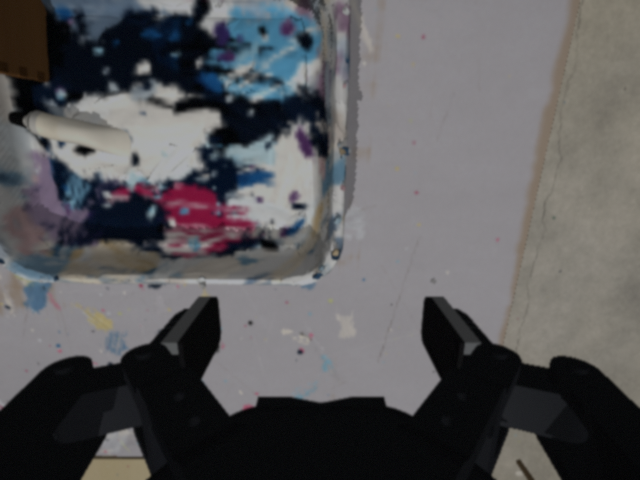

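The scene view shows the bed at about (342,265), with the T-handle at (337,214). The larger block is at (241,266), a smaller one at (402,215), the jar at (270,318) and the tube at (205,318). The side view agrees: block (371,303), handle (260,240), bed (290,252). A wooden box stands beside the bed.

```bash
python3 - <<'E'
from h import *
for fn,pts in (('s0',{'blk':(241,266,.023),'small':(402,215,.02),'handle':(337,211,.097),'head':(345,284,.028),'lock':(341,257,.028),'bedNL':(318,300,.012),'bedNR':(374,295,.012),'jar':(270,307,.066)}),
 ('d0',{'blk':(371,299,.023),'small':(178,240,.02),'handle':(260,237,.097),'head':(325,220,.028),'lock':(293,241,.028),'jar':(413,218,.066),'boxc':(218,190,.1),'clamp':(205,268,.05)})):
    z=load(fn); C=cloud(z)
    for k,(u,v,h) in pts.items(): print(fn,k,ray(z,u,v,h).round(3), C[v,u].round(3))
E
cat > crop.py <<'E'
import sys,cv2
f,u0,v0,u1,v1,k=sys.argv[1],*map(int,sys.argv[2:7])
im=cv2.imread(f'pics/{f}.png')[v0:v1,u0:u1]
cv2.imwrite(f'pics/{sys.argv[7]}.png',cv2.resize(im,None,fx=k,fy=k,interpolation=cv2.INTER_CUBIC))
E
python3 crop.py d0 150 180 400 340 3 d0c
```

```text
s0 blk [0.497 0.407 0.023] [0.492 0.407 0.027]
s0 small [ 0.621 -0.009  0.02 ] [ 0.627 -0.012  0.015]
s0 handle [0.556 0.176 0.097] [0.555 0.177 0.097]
s0 head [0.382 0.202 0.028] [0.38  0.202 0.029]
s0 lock [0.474 0.187 0.028] [0.476 0.186 0.027]
s0 bedNL [0.363 0.264 0.012] [0.369 0.263 0.006]
s0 bedNR [0.352 0.147 0.012] [0.351 0.147 0.013]
s0 jar [0.303 0.37  0.066] [0.301 0.37  0.067]
d0 blk [0.51  0.404 0.023] [0.511 0.404 0.024]
d0 small [ 0.632 -0.01   0.02 ] [ 0.63  -0.014  0.015]
d0 handle [0.568 0.181 0.097] [0.567 0.18  0.096]
d0 head [0.396 0.206 0.028] [0.395 0.205 0.027]
d0 lock [0.488 0.192 0.028] [0.489 0.192 0.029]
d0 jar [0.309 0.372 0.066] [0.309 0.372 0.066]
d0 boxc [0.523 0.015 0.1  ] [0.512 0.001 0.086]
d0 clamp [0.664 0.12  0.05 ] [0.645 0.088 0.01 ]
```

View pics/d0c.png

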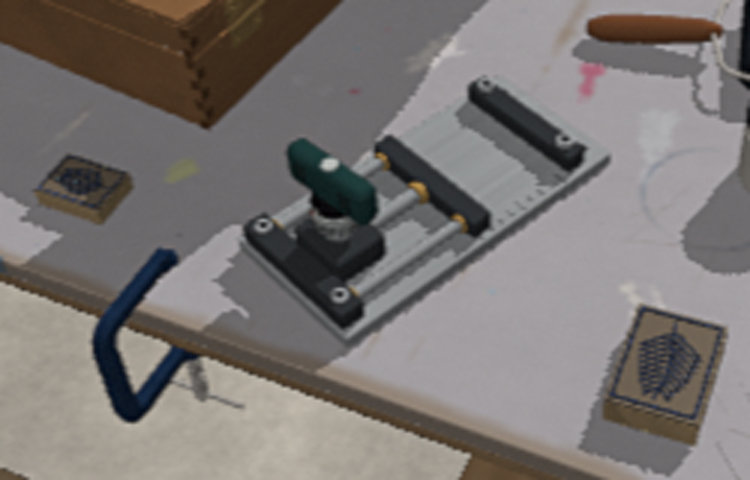

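The crop shows the bed to the left of the box's corner. The lock bar is in its advanced position, and the large block is at the right with its fern side up. Next I measure the yaw of the bar, bed and block roughly.

```bash
python3 - <<'E'
from h import *
for fn in ('s0','d0'):
    z=load(fn); C=cloud(z); im=z['im']; hsv=cv2.cvtColor(im,cv2.COLOR_RGB2HSV)
    m=(hsv[...,0]>75)&(hsv[...,0]<100)&(hsv[...,1]>110)&(C[...,2]>.06)&(C[...,2]<.11)&(np.hypot(C[...,0]-.56,C[...,1]-.18)<.06)
    P=C[m]; print(fn,m.sum(),P.mean(0).round(4))
    Pt=P[P[:,2]>.09]; r=cv2.minAreaRect((Pt[:,:2]*1000).astype(np.float32)); print(r)
    m=(C[...,2]>.017)&(C[...,2]<.032)&(np.hypot(C[...,0]-.505,C[...,1]-.405)<.07)
    r=cv2.minAreaRect((C[m][:,:2]*1000).astype(np.float32)); print('blk',r)
    m=(C[...,2]>.07)&(C[...,2]<.2)&(abs(C[...,0]-.45)<.25)&(abs(C[...,1])<.3); print('tall',C[m].min(0).round(2),C[m].max(0).round(2))
E
```

```text
s0 257 [0.5542 0.1757 0.0859]
((555.1065673828125, 174.77293395996094), (68.94972229003906, 13.081528663635254), 88.34229278564453)
blk ((507.90875244140625, 407.05340576171875), (83.14299011230469, 62.20256042480469), 19.3279972076416)
tall [ 0.23 -0.3   0.07] [0.57 0.21 0.11]
d0 321 [0.5692 0.1832 0.0893]
((566.8413696289062, 178.17959594726562), (70.94339752197266, 13.971306800842285), 87.58230590820312)
blk ((511.0171813964844, 407.4253234863281), (82.46942901611328, 60.1036262512207), 18.50563621520996)
tall [ 0.2  -0.29  0.07] [0.57 0.21 0.2 ]
```

Request:
{"op": "send_rows", "data": {"rows": [[85, -0.55, -0.8, -0.1, 0], [85, -0.55, -0.8, -0.1, 0], [85, -0.55, -0.8, -0.1, 0], [85, -0.55, -0.8, -0.1, 0], [85, -0.55, -0.8, -0.1, 0]]}}

```text
t: 0.57
tcp_pos: [0.3113, -0.4391, 0.2511]
orientation: [0.808, -0.589, -0.0, -0.0]
contact_force: [-0.5, 0.1, -0.4]
grip_width: 0.0851
```

Request:
{"op": "send_rows", "data": {"rows": [[85, -0.55, -0.8, -0.1, 0], [85, -0.55, -0.8, -0.1, 0], [85, -0.55, -0.8, -0.1, 0], [85, -0.85, -0.41, -0.1, 0], [85, -0.85, -0.41, -0.1, 0]]}}

```text
t: 0.98
tcp_pos: [0.3925, -0.2717, 0.271]
orientation: [0.809, -0.588, -0.0, -0.0]
contact_force: [0.5, -0.1, 0.5]
grip_width: 0.0849
```

Request:
{"op": "send_rows", "data": {"rows": [[85, -0.85, -0.41, -0.1, 0], [85, -0.85, -0.41, -0.1, 0], [85, -0.85, -0.41, -0.1, 0], [85, -0.85, -0.41, -0.1, 0], [85, -0.85, -0.41, -0.1, 0]]}}

```text
t: 1.4
tcp_pos: [0.4174, -0.0848, 0.2913]
orientation: [0.808, -0.589, 0.0, -0.0]
contact_force: [0.1, -0.6, 0.7]
grip_width: 0.085
```

Request:
{"op": "send_rows", "data": {"rows": [[85, -0.85, -0.41, -0.1, 0], [85, -0.85, -0.41, -0.1, 0], [85, -0.85, -0.41, -0.1, 0], [85, -0.85, -0.41, -0.1, 0], [85, -0.85, -0.41, -0.1, 0]]}}

```text
t: 1.82
tcp_pos: [0.4431, 0.1023, 0.3114]
orientation: [0.809, -0.588, 0.0, -0.0]
contact_force: [0.9, -0.8, -0.3]
grip_width: 0.0853
```

Request:
{"op": "send_rows", "data": {"rows": [[85, -0.85, -0.4, 0, -1], [85, -0.8, -0.45, 0, -1], [85, -0.8, -0.5, 0, -1], [85, -0.7, -0.6, 0, -1], [85, 0, 0, 0, -1]]}}

```text
t: 2.23
tcp_pos: [0.4593, 0.2532, 0.3103]
orientation: [0.919, -0.395, -0.001, -0.0]
contact_force: [-0.5, -0.5, 0.1]
grip_width: 0.085
```

Request:
{"op": "send_rows", "data": {"rows": [[85, 0, 0, 0, -1], [85, 0, 0, 0, -1], [85, 0, 0, 0, -1], [85, 0, 0, 0, -1], [85, 0, 0, 0, -1]]}}

```text
t: 2.65
tcp_pos: [0.4597, 0.2483, 0.3108]
orientation: [0.982, -0.189, -0.0, 0.0]
contact_force: [0.4, 1.4, 0.1]
grip_width: 0.0852
```

Request:
{"op": "send_rows", "data": {"rows": [[85, 0, 0, 0, -1], [85, 0, 0, 0, -1], [85, 0, 0, 0, -1], [85, 0, 0, 0, -1], [85, 0, 0, 0, 0]]}}

```text
t: 3.07
tcp_pos: [0.4597, 0.2482, 0.3109]
orientation: [1.0, -0.017, -0.0, 0.0]
contact_force: [0.3, -0.6, 0.1]
grip_width: 0.0848
```

```bash
python3 - <<'E'
from h import *
s=observe(); print(s['t'],s['tcp_pos'],s['orientation'],s['q'],s['joint_vel'])
snap('wrist','w1')
E
```

```text
3.0667 [0.45974895 0.24823331 0.31090143] [ 9.99847957e-01 -1.74341525e-02 -3.16356176e-04  1.17405642e-04] [ 3.52579674e-01 -2.28957709e-01  1.74612718e+00  9.90209115e-06
  1.62509799e+00  3.87450282e-01] [-4.02788049e-04  1.10189764e-03 -7.01239019e-04 -7.97501014e-05
 -8.15155085e-04  1.16419336e-01]
```

View pics/w1.png

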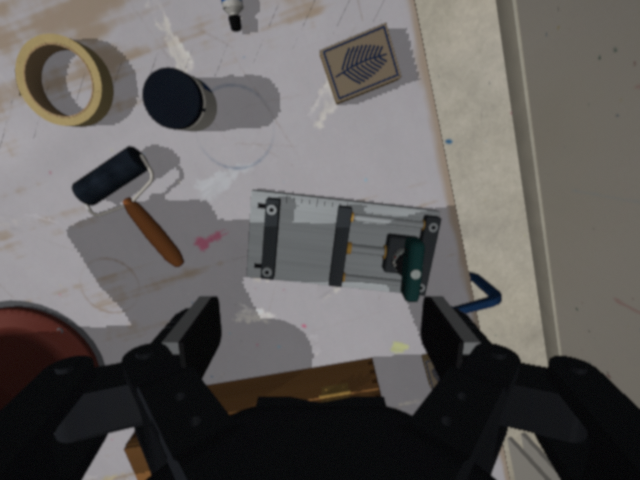

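The wrist view shows the bed spanning (247,190)–(440,295), the head bar at u≈270, the lock bar at u≈341 and the handle at (414,268). The block is at (361,64), the jar at (173,98), and the clamp at (480,292) is clear of the bed. Next I extract positions.

```bash
python3 - <<'E'
from h import *
z=load('w1'); C=cloud(z); im=z['im']; hsv=cv2.cvtColor(im,cv2.COLOR_RGB2HSV)
def rect(m,h,name):
    m=m.astype(np.uint8); n,l,st,_=cv2.connectedComponentsWithStats(m); i=1+np.argmax(st[1:,4]); ys,xs=np.where(l==i)
    P=np.array([ray(z,u,v,h)[:2] for u,v in zip(xs,ys)])*1000
    r=cv2.minAreaRect(P.astype(np.float32)); print(name,len(xs),st[i],np.round(r[0],1),np.round(r[1],1),round(r[2],2)); return l==i
v,u=np.mgrid[:480,:640]
rect((hsv[...,0]>75)&(hsv[...,0]<105)&(hsv[...,1]>100)&(u>380)&(u<440)&(v>220)&(v<310)&(C[...,2]>.088),.097,'handle')
rect((C[...,2]>.014)&(u>300)&(u<410)&(v<120),.023,'blk')
rect((C[...,2]>.019)&(u>250)&(u<300)&(v>185)&(v<300),.028,'head')
rect((C[...,2]>.019)&(u>322)&(u<356)&(v>185)&(v<300),.028,'lock')
rect((C[...,2]>.006)&(u>200)&(u<460)&(v>180)&(v<310)&(C[...,2]<.019),.012,'bed')
print(np.median(C[230:270,290:320,2]),np.median(C[20:40,380:400,2]), np.median(C[60:70,350:370,2]))
E
python3 crop.py w1 240 180 460 310 3 w1c
```

```text
handle 805 [403 240  21  61 805] [560.2 179. ] [71.7 18.8] 87.31
blk 4090 [ 319   22   82   81 4090] [510.4 406.1] [81.4 61.8] 18.34
head 1180 [ 260  197   21   83 1180] [390.7 202.9] [112.   19.3] 81.49
lock 1370 [ 329  205   27   82 1370] [485.3 188.7] [110.8  35.1] 88.4
bed 7339 [ 246  189  194   96 7339] [483.1 188.3] [122.4 249.2] 81.64
0.01267203238227517 0.0011000730199836931 0.02349758686985807
```

View pics/w1c.png

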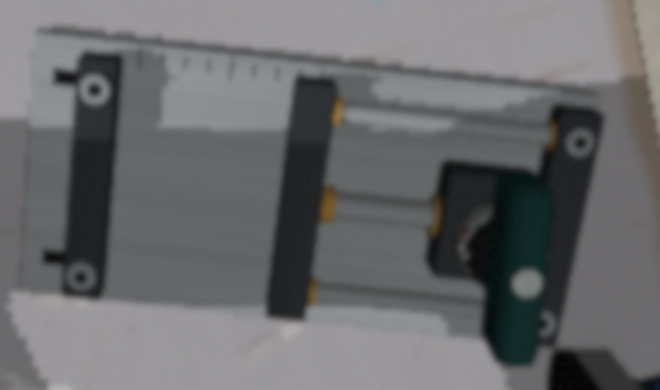

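Request:
{"op": "send_rows", "data": {"rows": [[60, 0.52, 0.34, 0.6, 0], [60, 0.52, 0.34, 0.6, 0], [60, 0.52, 0.34, 0.6, 0], [60, 0.52, 0.33, 0.6, 0], [60, 0.52, 0.33, 0.6, 0]]}}

```text
t: 3.53
tcp_pos: [0.5621, 0.1766, 0.1901]
orientation: [1.0, -0.019, 0.0, -0.0]
contact_force: [-0.3, 0.1, 0.4]
grip_width: 0.06
```

Request:
{"op": "send_rows", "data": {"rows": [[60, 0, 0, 0.4, 0.14], [60, 0, 0, 0, 0]]}}

```text
t: 3.7
tcp_pos: [0.5593, 0.1759, 0.1699]
orientation: [1.0, -0.026, -0.005, 0.001]
contact_force: [-1.2, 0.3, 0.1]
grip_width: 0.0601
```

```bash
python3 - <<'E'
from h import *
s=observe(); print(s['t'],s['tcp_pos'],s['orientation'])
snap('wrist','w2')
E
```

```text
3.7 [0.55931262 0.17592212 0.1698595 ] [ 9.99643948e-01 -2.62828744e-02 -4.51383550e-03  9.01395379e-04]
```

View pics/w2.png

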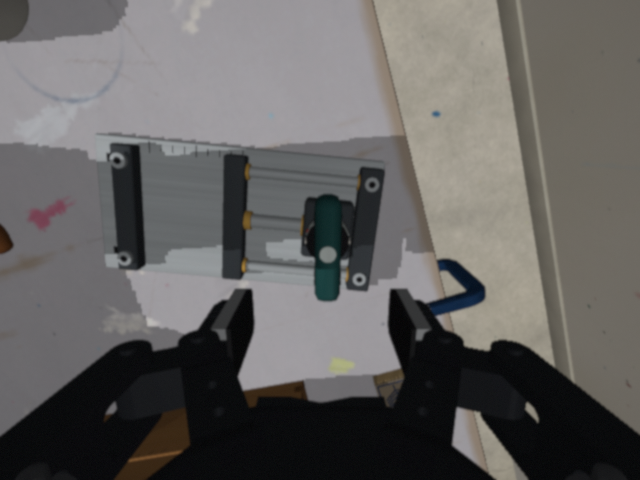

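The closer view shows the handle centred at (327,247), between the fingers (tips at u≈243 and 398). I measure it again.

```bash
cat > hm.py <<'E'
from h import *
import sys
def rect(z,m,h,name):
    m=m.astype(np.uint8); n,l,st,_=cv2.connectedComponentsWithStats(m); i=1+np.argmax(st[1:,4]); ys,xs=np.where(l==i)
    P=np.array([ray(z,u,v,h)[:2] for u,v in zip(xs,ys)])*1000
    r=cv2.minAreaRect(P.astype(np.float32)); print(name,len(xs),st[i],np.round(r[0],1),np.round(r[1],1),round(r[2],2)); return r
E
python3 - <<'E'
from hm import *
s=observe(); print(s['tcp_pos'],s['orientation'])
z=load('w2'); C=cloud(z); im=z['im']; hsv=cv2.cvtColor(im,cv2.COLOR_RGB2HSV)
D=np.hypot(C[...,0]-.561,C[...,1]-.178)<.05
rect(z,(hsv[...,0]>70)&(hsv[...,0]<105)&(hsv[...,1]>90)&D&(C[...,2]>.085),.097,'handle')
v,u=np.mgrid[:480,:640]
rect(z,(C[...,2]>.006)&(u>80)&(u<400)&(v>120)&(v<290)&(C[...,2]<.019),.012,'bed')
print(hsv[240,327],C[215,327],C[247,327],C[290,327])
E
```

```text
[0.55999219 0.17668615 0.17244486] [ 9.99672529e-01 -2.54268536e-02 -2.84149899e-03  4.85469861e-04]
handle 2184 [ 315  196   27  104 2184] [562.9 178.3] [71.8 16.9] 86.74
bed 15370 [   95   133   290   144 15370] [483.4 187.9] [121.6 249.2] 81.62
[ 90 140  42] [0.56359411 0.20202317 0.09762142] [0.56257807 0.18055585 0.09789846] [0.56111991 0.14964813 0.09774627]
```

Request:
{"op": "send_rows", "data": {"rows": [[60, 0.04, 0, 0.65, 0], [60, 0, 0, 0.65, 0], [60, 0, 0, 0.65, 0], [60, 0, 0, 0.62, 0], [60, 0, 0, 0, 0.08]]}}

```text
t: 4.17
tcp_pos: [0.5596, 0.1773, 0.0686]
orientation: [1.0, -0.028, -0.004, 0.001]
contact_force: [-2.2, 0.5, -0.7]
grip_width: 0.0601
```

Request:
{"op": "send_rows", "data": {"rows": [[5, 0, 0, 0, 0], [5, 0, 0, 0, 0], [5, 0, 0, 0, 0], [5, 0, 0, 0, 0], [5, 0, 0, 0, 0]], "newtons": 50}}

```text
t: 4.58
tcp_pos: [0.5638, 0.1779, 0.0758]
orientation: [1.0, -0.028, 0.001, -0.001]
contact_force: [-6.2, -0.1, 7.3]
grip_width: 0.0171
```

```bash
python3 - <<'E'
from h import *
s=observe(); print(s['t'],s['tcp_pos'],s['orientation'],s['contact_force'],s['ft_torque'],s['grip_width'])
snap('wrist','w3')
E
```

```text
4.5833 [0.56379449 0.17793423 0.07581109] [ 9.99612581e-01 -2.78176738e-02  7.30083490e-04 -5.76017733e-04] [-6.23639126 -0.11604364  7.30999297] [ 0.0350874   0.90154564 -0.07236538] 0.017111486428494093
```

View pics/w3.png

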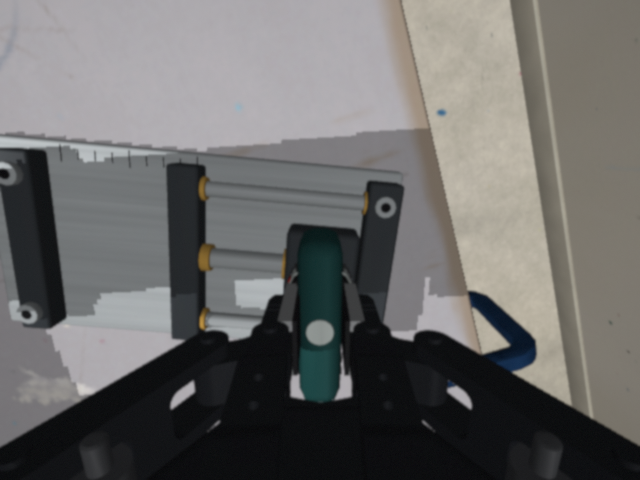

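The handle is gripped, with the bar between the pads at (320,310). The light upward force goes after a small lift, then I wind anticlockwise.

Request:
{"op": "send_rows", "data": {"rows": [[5, 0, 0, -0.08, 0], [5, 0, 0, 0, -0.5], [5, 0, 0, 0, -0.8], [5, 0, 0, 0, -0.8], [5, 0, 0, 0, -0.8]]}}

```text
t: 5.05
tcp_pos: [0.563, 0.1779, 0.076]
orientation: [0.995, 0.1, 0.0, -0.001]
contact_force: [-0.2, 1.9, -3.7]
grip_width: 0.0171
```

```bash
cat > st.py <<'E'
from h import *
s=observe(); o=s['orientation']; print(round(s['t'],2),s['tcp_pos'].round(4),'yaw',round(float(np.degrees(2*np.arctan2(o[1],o[0]))),2),'F',s['contact_force'].round(1),'T',s['ft_torque'].round(3),'g',round(s['grip_width'],4),'q6',s['q'][5].round(3), 'e6',s['joint_efforts'][5].round(3))
E
python3 st.py
```

```text
5.05 [0.563  0.1779 0.076 ] yaw 11.48 F [-0.2  1.9 -3.7] T [ 0.45  -0.065 -0.226] g 0.0171 q6 -0.022 e6 0.51
```

Request:
{"op": "send_rows", "data": {"rows": [[5, 0, 0, 0, -1], [5, 0, 0, 0, -1], [5, 0, 0, 0, -1], [5, 0, 0, 0, -1], [5, 0, 0, 0, -1]]}}

```text
t: 5.47
tcp_pos: [0.562, 0.1776, 0.0759]
orientation: [0.95, 0.313, -0.001, -0.001]
contact_force: [-4.1, 0.9, -0.6]
grip_width: 0.0173
```

Request:
{"op": "send_rows", "data": {"rows": [[5, 0, 0, 0, -1], [5, 0, 0, 0, -1], [5, 0, 0, 0, -1], [5, 0, 0, 0, -1], [5, 0, 0, 0, -0.8]]}}

```text
t: 5.88
tcp_pos: [0.5613, 0.177, 0.0759]
orientation: [0.864, 0.504, -0.002, -0.001]
contact_force: [-6.6, -2.6, 0.5]
grip_width: 0.0167
```

```bash
python3 st.py
```

```text
5.88 [0.5613 0.177  0.0759] yaw 60.52 F [-6.6 -2.6  0.5] T [-0.179  0.994 -0.225] g 0.0167 q6 -0.877 e6 0.374
```

Request:
{"op": "send_rows", "data": {"rows": [[5, 0, 0, 0, -0.7], [5, 0, 0, 0, -0.7], [5, 0, 0, 0, -0.6]]}}

```text
t: 6.13
tcp_pos: [0.5611, 0.1766, 0.0759]
orientation: [0.817, 0.577, -0.003, -0.001]
contact_force: [-7.7, -2.5, 1.4]
grip_width: 0.0168
```

```bash
python3 st.py
```

```text
6.13 [0.5611 0.1766 0.0759] yaw 70.46 F [-7.7 -2.5  1.4] T [-0.406  1.167 -0.161] g 0.0168 q6 -1.051 e6 0.268
```

Request:
{"op": "send_rows", "data": {"rows": [[5, 0, 0, 0, -0.6], [5, 0, 0, 0, -0.6]]}}

```text
t: 6.3
tcp_pos: [0.561, 0.1764, 0.0759]
orientation: [0.786, 0.619, -0.003, -0.001]
contact_force: [-7.6, -3.4, 3.0]
grip_width: 0.0169
```

```bash
python3 st.py
```

```text
6.3 [0.561  0.1764 0.0759] yaw 76.44 F [-7.6 -3.4  3. ] T [-0.485  1.281 -0.191] g 0.0169 q6 -1.155 e6 0.324
```

Request:
{"op": "send_rows", "data": {"rows": [[5, 0, 0, 0, -0.5], [5, 0, 0, 0, -0.5]]}}

```text
t: 6.47
tcp_pos: [0.5609, 0.1762, 0.0759]
orientation: [0.758, 0.652, -0.003, -0.001]
contact_force: [-7.7, -3.8, 1.9]
grip_width: 0.0168
```

```bash
python3 st.py
```

```text
6.47 [0.5609 0.1762 0.0759] yaw 81.42 F [-7.7 -3.8  1.9] T [-0.661  1.287 -0.232] g 0.0168 q6 -1.242 e6 0.234
```

Request:
{"op": "send_rows", "data": {"rows": [[5, 0, 0, 0, -0.4], [5, 0, 0, 0, -0.4]]}}

```text
t: 6.63
tcp_pos: [0.5608, 0.1761, 0.0759]
orientation: [0.736, 0.677, -0.003, -0.001]
contact_force: [-7.0, -4.7, 2.9]
grip_width: 0.0174
```

```bash
python3 st.py
```

```text
6.63 [0.5608 0.1761 0.0759] yaw 85.22 F [-7.  -4.7  2.9] T [-0.735  1.41  -1.485] g 0.0174 q6 -1.309 e6 -1.15
```

Request:
{"op": "send_rows", "data": {"rows": [[5, 0, 0, 0, -0.4], [5, 0, 0, 0, -0.4]]}}

```text
t: 6.8
tcp_pos: [0.5615, 0.1759, 0.0761]
orientation: [0.713, 0.702, -0.002, -0.001]
contact_force: [-6.9, -4.0, 1.6]
grip_width: 0.0169
```

```bash
python3 st.py
```

```text
6.8 [0.5615 0.1759 0.0761] yaw 89.1 F [-6.9 -4.   1.6] T [-0.891  1.112 -1.942] g 0.0169 q6 -1.377 e6 -1.614
```

The torque rose from 0.23 to 1.9 N m at a yaw of about 85°, so the stop is reached. I release and look.

Request:
{"op": "send_rows", "data": {"rows": [[60, 0, 0, 0, 0], [60, 0, 0, 0, 0], [60, 0, 0, 0, 0], [60, 0, 0, -0.5, 0], [60, 0, 0, -1, 0]]}}

```text
t: 7.22
tcp_pos: [0.5594, 0.1768, 0.1309]
orientation: [0.711, 0.703, -0.004, -0.003]
contact_force: [0.5, 0.9, 0.3]
grip_width: 0.0604
```

Request:
{"op": "send_rows", "data": {"rows": [[85, 0, 0, -1, 0], [85, 0, 0, -1, 0], [85, 0, 0, -1, 0], [85, 0, 0, -1, 0], [85, 0, 0, 0, 0]]}}

```text
t: 7.63
tcp_pos: [0.567, 0.1783, 0.3083]
orientation: [0.711, 0.703, 0.008, 0.005]
contact_force: [1.3, 1.5, 2.1]
grip_width: 0.085
```

```bash
python3 st.py; python3 -c "
from h import *
snap('wrist','w4')"
```

```text
7.63 [0.567  0.1783 0.3083] yaw 89.35 F [1.3 1.5 2.1] T [-0.013 -0.012  0.02 ] g 0.085 q6 -1.38 e6 0.0
```

View pics/w4.png

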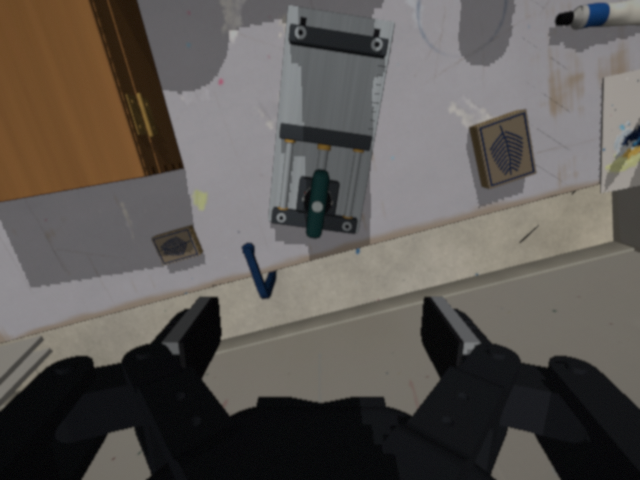

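The bars now stand far apart: head bar at v≈40, lock bar at v≈135. The handle is at (317,203), with its bar along the bed. The block is at (505,148) and looks undisturbed. Next I measure all of them.

```bash
cat > bedm.py <<'E'
from hm import *
import sys
z=load(sys.argv[1]); C=cloud(z); im=z['im']; hsv=cv2.cvtColor(im,cv2.COLOR_RGB2HSV)
D=np.hypot(C[...,0]-.5615,C[...,1]-.177)<.05
rect(z,(hsv[...,0]>70)&(hsv[...,0]<105)&(hsv[...,1]>90)&D&(C[...,2]>.085),.097,'handle')
Q=(abs(C[...,0]-.483)<.16)&(abs(C[...,1]-.19)<.11)
b=rect(z,(C[...,2]>.006)&Q&(C[...,2]<.019),.012,'bed')
a=b[2] if b[1][0]>b[1][1] else b[2]-90
a=np.radians(a); c=np.array(b[0]); ex=np.array([np.cos(a),np.sin(a)]); ey=np.array([-ex[1],ex[0]])
print('bed yaw',np.degrees(a))
B=(C[...,:2]*1000-c); bx=B@ex; by=B@ey
# ray-based tops of bars at z=.028
for nm,lo,hi in (('head',-130,-60),('lock',-40,60)):
    m=(C[...,2]>.021)&(C[...,2]<.034)&(bx>lo)&(bx<hi)&(abs(by)<58)&(im.max(-1)<110)
    vs,us=np.where(m); P=np.array([(ray(z,u,v,.028)[:2]*1000-c) for u,v in zip(us,vs)]); X=P@ex; Y=P@ey
    print(nm,len(X),'x 1..99%',np.percentile(X,[1,5,50,95,99]).round(1),'y',np.percentile(Y,[1,99]).round(1))
m=(C[...,2]>.016)&(C[...,2]<.035)&(np.hypot(C[...,0]-.51,C[...,1]-.406)<.07)
rect(z,m,.023,'blk')
E
python3 bedm.py w4; python3 bedm.py w1; python3 crop.py w4 240 0 540 240 2 w4c
```

```text
handle 891 [307 171  22  66 891] [560.6 175.4] [17.6 70.3] 81.82
bed 11699 [  268     5   127   228 11699] [482.8 186.7] [121.6 248.8] 81.57
bed yaw -8.433876037597658
head 1825 x 1..99% [-102.4 -101.6  -92.8  -84.4  -83.6] y [-53.6  53.6]
lock 2082 x 1..99% [ 0.4  1.4 13.  50.4 59.4] y [-53.1  53.1]
blk 3492 [ 474  109   62   80 3492] [509.7 404.5] [80.3 62.6] 18.52
handle 865 [403 239  22  62 865] [559.8 179.6] [72.9 19.4] 85.97
bed 7339 [ 246  189  194   96 7339] [483.1 188.3] [122.4 249.2] 81.64
bed yaw -8.362953186035156
head 1060 x 1..99% [-102.5 -101.8  -93.3  -85.1  -84.4] y [-53.8  54.3]
lock 1862 x 1..99% [-10.3  -9.1   4.6  57.7  60.4] y [-53.1  53.5]
blk 4053 [ 319   22   82   81 4053] [509.7 406.5] [80.2 60.3] 18.64
```

View pics/w4c.png

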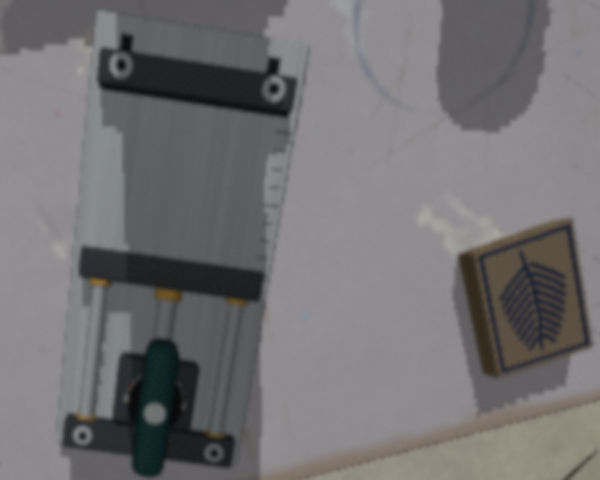

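Request:
{"op": "send_rows", "data": {"rows": [[85, 0.92, -0.23, 0.2, 0], [85, 0.95, -0.23, 0.2, 0], [85, 0.95, -0.23, 0.2, 0], [85, 0.95, -0.23, 0.2, 0], [85, 0.95, -0.23, 0.2, 0]]}}

```text
t: 8.1
tcp_pos: [0.5183, 0.3682, 0.2544]
orientation: [0.711, 0.703, -0.0, -0.0]
contact_force: [1.1, 0.5, 0.7]
grip_width: 0.085
```

Request:
{"op": "send_rows", "data": {"rows": [[85, 0.95, -0.23, 0.2, 0], [85, 0, 0, 0.6, -1], [85, 0, 0, 0.6, -1], [85, 0, 0, 0.6, -1], [85, 0, 0, 0.6, -0.85]]}}

```text
t: 8.52
tcp_pos: [0.5097, 0.4051, 0.1495]
orientation: [0.582, 0.813, -0.0, -0.0]
contact_force: [0.8, -0.1, 0.1]
grip_width: 0.085
```

Request:
{"op": "send_rows", "data": {"rows": [[85, 0, 0, 0, 0], [85, 0, 0, 0, 0], [85, 0, 0, 0, 0]]}}

```text
t: 8.77
tcp_pos: [0.511, 0.4051, 0.1528]
orientation: [0.584, 0.811, 0.001, 0.0]
contact_force: [0.2, 0.6, -0.6]
grip_width: 0.0853
```

```bash
python3 st.py; python3 -c "
from h import *
snap('wrist','w5')"; python3 st.py; python3 bedm.py w5|tail -1
```

```text
8.77 [0.511  0.4051 0.1528] yaw 108.48 F [ 0.2  0.6 -0.6] T [-0.009  0.017  0.034] g 0.0853 q6 -1.337 e6 0.004
8.82 [0.5115 0.4053 0.1538] yaw 108.5 F [0.3 0.2 0.5] T [-0.019  0.023  0.006] g 0.0849 q6 -1.337 e6 0.009Traceback (most recent call last):
  File "bedm.py", line 5, in <module>
    rect(z,(hsv[...,0]>70)&(hsv[...,0]<105)&(hsv[...,1]>90)&D&(C[...,2]>.085),.097,'handle')
    ~~~~^^^^^^^^^^^^^^^^^^^^^^^^^^^^^^^^^^^^^^^^^^^^^^^^^^^^^^^^^^^^^^^^^^^^^^^^^^^^^^^^^^^^
  File "hm.py", line 4, in rect
    m=m.astype(np.uint8); n,l,st,_=cv2.connectedComponentsWithStats(m); i=1+np.argmax(st[1:,4]); ys,xs=np.where(l==i)
                                                                            ~~~~~~~~~^^^^^^^^^^
    return _wrapfunc(a, 'argmax', axis=axis, out=out, **kwds)
    return bound(*args, **kwds)
ValueError: attempt to get argmax of an empty sequence
```

View pics/w5.png

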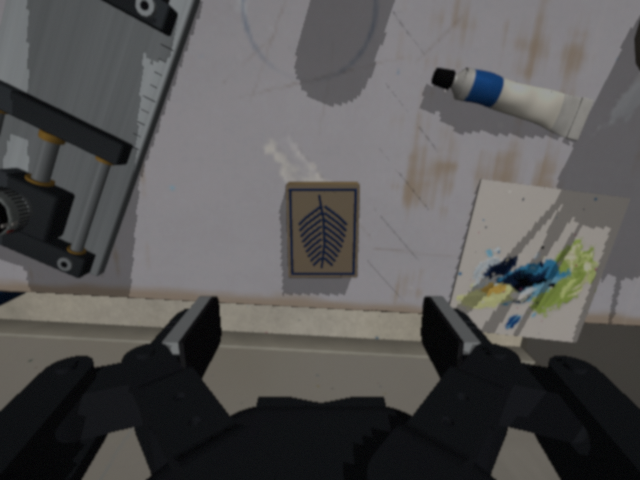

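The block sits at (323,230), square between the fingers, with its lino face up. I check its centre and yaw.

```bash
cat > blk.py <<'E'
from hm import *
import sys
z=load(sys.argv[1]); h=float(sys.argv[2]); x,y=map(float,sys.argv[3:5]); C=cloud(z)
m=(abs(C[...,2]-h)<.006)&(np.hypot(C[...,0]-x,C[...,1]-y)<.06)
rect(z,m,h,'blk')
hsv=cv2.cvtColor(z['im'],cv2.COLOR_RGB2HSV)
m2=m&((hsv[...,1]>60)|(hsv[...,2]<90)); rect(z,m2,h,'blkcol')
E
python3 blk.py w5 .023 .51 .406
```

```text
blk 6738 [ 285  183   75   94 6738] [509.3 406.4] [79.3 59.5] 18.54
blkcol 6658 [ 286  183   73   94 6658] [509.3 406.2] [79.3 59. ] 18.52
```

Request:
{"op": "send_rows", "data": {"rows": [[85, 0.04, -0.04, 0.8, 0], [85, 0, 0, 0.9, 0], [85, 0, 0, 0.9, 0], [85, 0, 0, 0.8, 0], [85, 0, 0, 0, 0]]}}

```text
t: 9.23
tcp_pos: [0.5049, 0.4033, 0.0098]
orientation: [0.584, 0.812, -0.005, -0.002]
contact_force: [-1.0, -1.2, -1.1]
grip_width: 0.0852
```

Request:
{"op": "send_rows", "data": {"rows": [[85, 0, 0, 0, 0], [85, 0, 0, 0, 0]]}}

```text
t: 9.4
tcp_pos: [0.5106, 0.407, 0.0192]
orientation: [0.584, 0.812, 0.002, 0.001]
contact_force: [0.7, 0.8, 0.8]
grip_width: 0.0851
```

```bash
python3 st.py
```

```text
9.4 [0.5106 0.407  0.0192] yaw 108.54 F [0.7 0.8 0.8] T [-0.009  0.009 -0.025] g 0.0851 q6 -1.335 e6 0.003
```

Request:
{"op": "send_rows", "data": {"rows": [[75, 0, 0, 0.1, 0], [70, 0, 0, 0.1, 0], [70, 0, 0, 0, 0], [50, 0, 0, 0, 0], [50, 0, 0, 0, 0]], "newtons": 40}}

```text
t: 9.82
tcp_pos: [0.5092, 0.4062, 0.0089]
orientation: [0.584, 0.812, 0.001, 0.0]
contact_force: [0.8, -0.2, 6.6]
grip_width: 0.059
```

Request:
{"op": "send_rows", "data": {"rows": [[50, 0, 0, 0, 0], [50, 0, 0, 0, 0], [50, 0, 0, 0, 0]]}}

```text
t: 10.07
tcp_pos: [0.5091, 0.4062, 0.0088]
orientation: [0.584, 0.812, 0.001, 0.0]
contact_force: [0.0, 0.7, 5.9]
grip_width: 0.0587
```

```bash
python3 st.py
```

```text
10.07 [0.5091 0.4062 0.0088] yaw 108.57 F [0.  0.7 5.9] T [-0.041  0.158 -0.003] g 0.0587 q6 -1.336 e6 -0.004
```

Request:
{"op": "send_rows", "data": {"rows": [[50, 0, 0, -0.5, 0], [50, 0, 0, -0.8, 0], [50, 0, 0, -0.8, 0], [50, 0, 0, -0.5, 0], [50, -0.3, -0.2, 0, 0]]}}

```text
t: 10.48
tcp_pos: [0.5079, 0.395, 0.1181]
orientation: [0.583, 0.812, 0.005, 0.002]
contact_force: [0.5, 0.5, 0.3]
grip_width: 0.0585
```

Request:
{"op": "send_rows", "data": {"rows": [[50, -0.6, -0.45, 0, 0], [50, -0.7, -0.5, 0, 0], [50, -0.7, -0.5, 0, 0], [50, -0.7, -0.5, 0, 0], [50, -0.7, -0.5, 0, 0]]}}

```text
t: 10.9
tcp_pos: [0.4537, 0.2302, 0.1106]
orientation: [0.583, 0.812, -0.001, -0.0]
contact_force: [0.2, -1.0, -0.3]
grip_width: 0.0587
```

Request:
{"op": "send_rows", "data": {"rows": [[50, -0.5, -0.4, 0, 0.4], [50, -0.25, -0.2, 0, 1], [50, 0, 0, 0, 1], [50, 0, 0, 0, 1], [50, 0, 0, 0, 1]]}}

```text
t: 11.32
tcp_pos: [0.4408, 0.1951, 0.1109]
orientation: [0.73, 0.684, -0.001, -0.0]
contact_force: [0.1, 1.0, -0.3]
grip_width: 0.0592
```

Request:
{"op": "send_rows", "data": {"rows": [[50, 0, 0, 0, 0.9], [50, 0, 0, 0, 0], [50, 0, 0, 0, 0], [50, 0, 0, 0, 0], [50, 0, 0, 0, 0]]}}

```text
t: 11.73
tcp_pos: [0.4413, 0.1957, 0.1115]
orientation: [0.754, 0.657, -0.0, -0.0]
contact_force: [-0.4, 0.6, -1.1]
grip_width: 0.0587
```

```bash
python3 st.py; python3 -c "
from h import *
snap('wrist','w6')"; python3 st.py;
```

```text
11.73 [0.4413 0.1957 0.1115] yaw 82.14 F [-0.4  0.6 -1.1] T [ 0.012  0.007 -0.012] g 0.0587 q6 -1.17 e6 -0.009
11.78 [0.4414 0.1958 0.1115] yaw 82.13 F [ 1.1  0.1 -0.5] T [-0.029  0.003  0.003] g 0.0586 q6 -1.17 e6 -0.008
```

View pics/w6.png

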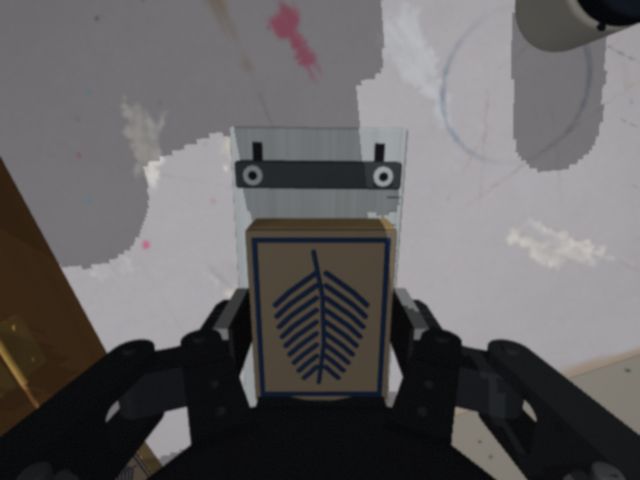

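The block is held face up at (321,315). The head bar shows at v≈175, nearly parallel to it. I measure the block's angle and far edge against the head bar's face.

```bash
cat > al.py <<'E'
from hm import *
z=load('w6'); C=cloud(z); im=z['im']; hsv=cv2.cvtColor(im,cv2.COLOR_RGB2HSV)
g=im.max(-1)
# head bar front edge: per column, last dark row near v 160..192
pts=[]
for u in range(262,372):
    col=g[185:196,u].astype(float); d=np.diff(col); i=np.argmax(d); pts.append((u,185+i+.5+.5))
W=np.array([ray(z,u,v,.012)[:2] for u,v in pts])*1000   # foot?
W2=np.array([ray(z,u,v,.028)[:2] for u,v in pts])*1000
for n,w in (('foot',W),('top',W2)):
    vx,vy,x0,y0=cv2.fitLine(w.astype(np.float32),cv2.DIST_HUBER,0,.01,.01).ravel(); print('head',n,x0,y0,np.degrees(np.arctan2(vy,vx)))
print([int(x) for x in g[155:200,320]])
print('blk col', [tuple(int(a) for a in x) for x in im[210:250:2,320]])
m=(abs(C[...,2]-.1257)<.006)&(np.hypot(C[...,0]-.441,C[...,1]-.195)<.06)
vs,us=np.where(m); print('zmed',np.median(C[m][:,2]), vs.min(),vs.max(),us.min(),us.max())
E
python3 al.py; python3 bedm.py w6 | grep -v handle; python3 crop.py w6 220 110 420 260 4 w6c
```

```text
head foot 400.55374 195.81479 81.42672
head top 398.69748 196.48051 81.42679
[115, 115, 115, 113, 105, 84, 56, 38, 38, 41, 42, 42, 43, 42, 41, 43, 41, 42, 42, 40, 42, 42, 41, 42, 41, 41, 40, 41, 41, 41, 40, 38, 42, 62, 91, 110, 115, 115, 114, 115, 115, 115, 115, 114, 114]
blk col [(110, 113, 115), (110, 113, 115), (110, 114, 115), (107, 109, 110), (83, 80, 75), (65, 55, 40), (65, 54, 38), (65, 55, 38), (68, 57, 40), (66, 56, 41), (63, 56, 46), (77, 68, 56), (78, 69, 57), (70, 63, 54), (32, 34, 45), (19, 28, 46), (45, 44, 49), (74, 66, 56), (78, 70, 58), (78, 69, 58)]
zmed 0.12618062999186097 225 399 213 428Traceback (most recent call last):
  File "bedm.py", line 5, in <module>
    rect(z,(hsv[...,0]>70)&(hsv[...,0]<105)&(hsv[...,1]>90)&D&(C[...,2]>.085),.097,'handle')
    ~~~~^^^^^^^^^^^^^^^^^^^^^^^^^^^^^^^^^^^^^^^^^^^^^^^^^^^^^^^^^^^^^^^^^^^^^^^^^^^^^^^^^^^^
  File "hm.py", line 4, in rect
    m=m.astype(np.uint8); n,l,st,_=cv2.connectedComponentsWithStats(m); i=1+np.argmax(st[1:,4]); ys,xs=np.where(l==i)
                                                                            ~~~~~~~~~^^^^^^^^^^
    return _wrapfunc(a, 'argmax', axis=axis, out=out, **kwds)
    return bound(*args, **kwds)
ValueError: attempt to get argmax of an empty sequence
```

View pics/w6c.png

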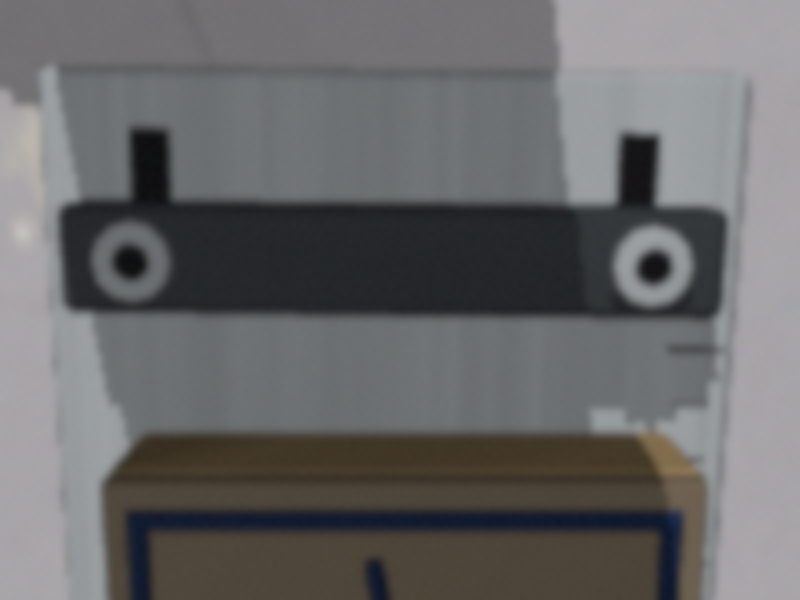

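```bash
cat > al2.py <<'E'
from hm import *
import sys
z=load('w6'); im=z['im'].astype(float); zt=.1257
def line(pts,h,n):
    w=np.array([ray(z,u,v,h)[:2] for u,v in pts])*1000
    vx,vy,x0,y0=cv2.fitLine(w.astype(np.float32),cv2.DIST_HUBER,0,.01,.01).ravel(); print(n,x0.round(1),y0.round(1),np.degrees(np.arctan(vy/vx)).round(2)); return np.array([x0,y0])
s=im[...,0]-im[...,2]  # brown: R>B
# side edges: blue border inner line robust: dark-blue border b-r
b=im[...,2]-im[...,0]
L=[];Rr=[]
for v in range(250,290):
    r=b[v,250:275]; L.append((250+(np.clip(r,0,None)*np.arange(25)).sum()/np.clip(r,0,None).sum(),v))
    r=b[v,372:394]; Rr.append((372+(np.clip(r,0,None)*np.arange(22)).sum()/np.clip(r,0,None).sum(),v))
T=[]
for u in range(268,376):
    r=np.clip(b[234:246,u],0,None); T.append((u,234+(r*np.arange(12)).sum()/r.sum()))
B=[]
for u in range(275,370):
    r=np.clip(b[388:399,u],0,None)
    if r.sum()>20: B.append((u,388+(r*np.arange(11)).sum()/r.sum()))
print(L[::13],Rr[::13],T[::30],B[::30])
l=line(L,zt,'left');r=line(Rr,zt,'right');t=line(T,zt,'far');bb=line(B,zt,'near')
print('ctr', ((t+bb)/2).round(1), 'len',np.linalg.norm(t-bb))
E
python3 al2.py
```

```text
[(np.float64(254.23584905660377), 250), (np.float64(254.94285714285715), 263), (np.float64(255.70212765957447), 276), (np.float64(256.3921568627451), 289)] [(np.float64(387.0330578512397), 250), (np.float64(386.0869565217391), 263), (np.float64(385.48), 276), (np.float64(384.76190476190476), 289)] [(268, np.float64(239.74193548387098)), (298, np.float64(239.75531914893617)), (328, np.float64(239.7173913043478)), (358, np.float64(239.7173913043478))] [(275, np.float64(394.495867768595)), (305, np.float64(393.6056338028169)), (335, np.float64(393.5135135135135)), (365, np.float64(394.4754098360656))]
left 416.9 172.9 -7.82
right 423.6 225.2 -7.82
far 407.7 201.2 82.19
near 479.7 194.3 82.09
ctr [443.7 197.7] len 72.33359
```

Request:
{"op": "send_rows", "data": {"rows": [[50, -0.05, -0.03, 0.4, 0.13], [50, 0, 0, 0.4, 0], [50, 0, 0, 0.4, 0], [50, 0, 0, 0.3, 0], [50, 0, 0, 0.1, 0]]}}

```text
t: 12.2
tcp_pos: [0.4385, 0.1935, 0.0454]
orientation: [0.758, 0.652, -0.002, -0.001]
contact_force: [0.2, 0.3, -1.5]
grip_width: 0.0583
```

Request:
{"op": "send_rows", "data": {"rows": [[50, 0, 0, 0, 0], [50, 0, 0, 0, 0], [50, 0, 0, 0, 0]]}}

```text
t: 12.45
tcp_pos: [0.441, 0.1942, 0.0488]
orientation: [0.758, 0.652, 0.001, 0.0]
contact_force: [0.7, -0.7, -0.7]
grip_width: 0.0587
```

```bash
python3 st.py; python3 -c "
from h import *
snap('wrist','w7');snap('side','d7');snap('scene','s7')"; python3 st.py; python3 crop.py d7 220 170 380 290 5 d7c
```

```text
12.45 [0.441  0.1942 0.0488] yaw 81.43 F [ 0.7 -0.7 -0.7] T [-0.026 -0.01  -0.012] g 0.0587 q6 -1.161 e6 -0.001
12.6 [0.4408 0.1942 0.0487] yaw 81.43 F [-0.3  0.6 -1.1] T [ 0.022 -0.017 -0.093] g 0.0587 q6 -1.161 e6 -0.0
```

View pics/w7.png

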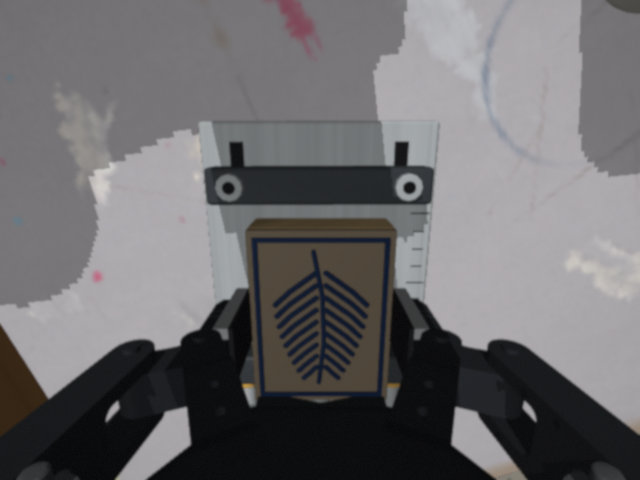

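View pics/d7c.png

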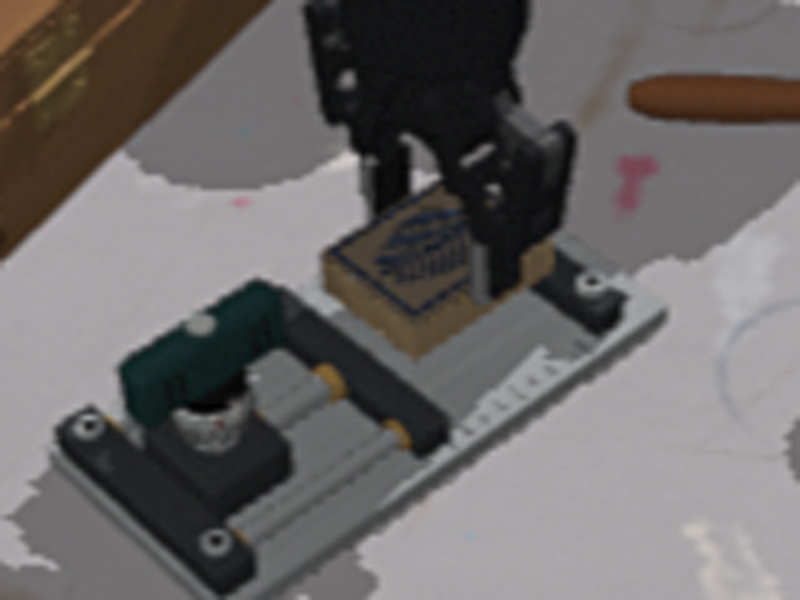

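The block hangs above the gap: head bar front edge at v≈204, lock bar glimpsed at v≈360–383. I measure it again in this view.

```bash
cat > al3.py <<'E'
from hm import *
import sys
z=load('w7'); im=z['im'].astype(float); zt=.063; g=im.max(-1)
def line(pts,h,n):
    w=np.array([ray(z,u,v,h)[:2] for u,v in pts])*1000
    vx,vy,x0,y0=cv2.fitLine(w.astype(np.float32),cv2.DIST_HUBER,0,.01,.01).ravel(); print(n,x0.round(1),y0.round(1),np.degrees(np.arctan(vy/vx)).round(2)); return np.array([x0,y0])
b=im[...,2]-im[...,0]
T=[];B=[];H=[]
for u in range(268,376):
    r=np.clip(b[234:246,u],0,None); T.append((u,234+(r*np.arange(12)).sum()/r.sum()))
    r=np.clip(b[388:399,u],0,None)
    if 275<u<370: B.append((u,388+(r*np.arange(11)).sum()/r.sum()))
for u in range(250,390):
    d=np.diff(g[198:212,u]); H.append((u,198+np.argmax(d)+.5))
t=line(T,zt,'far');bb=line(B,zt,'near');hh=line(H,.028,'head')
ex=np.array([.989,-.1464]); ctr=(t+bb)/2; print(ctr,'ctr-head',(ctr-hh)@ex, 'far edge-head',(t-hh)@ex-(80-72.3)/2)
E2=[]
for u in (212,430): 
  r=g[185,u-15:u+15]; print(u,[int(x) for x in r])
print('lock cols'); 
for u in (246,):
  print([int(x) for x in g[340:400,u]]); 
for v in (365,): print(ray(z,246,v,.028)*1000)
E
python3 al3.py; python3 crop.py w7 190 330 450 410 3 w7c
```

```text
far 407.3 200.0 81.46
near 478.3 185.5 81.39
head 398.8 198.7 82.06
[442.78464 192.73233] ctr-head 44.38823389892578 far edge-head 4.397402697753906
212 [177, 177, 177, 177, 177, 175, 170, 152, 113, 75, 64, 63, 63, 64, 64, 63, 62, 66, 86, 107, 117, 119, 120, 117, 106, 81, 51, 29, 22, 17]
430 [103, 142, 159, 163, 163, 161, 148, 118, 83, 64, 60, 59, 59, 58, 59, 55, 59, 87, 121, 146, 164, 173, 175, 176, 176, 175, 176, 176, 176, 176]
lock cols
[8, 9, 10, 7, 8, 12, 10, 10, 9, 8, 12, 8, 11, 14, 19, 25, 36, 49, 59, 63, 61, 60, 60, 60, 60, 60, 61, 61, 61, 61, 60, 59, 59, 59, 60, 59, 59, 59, 59, 59, 59, 58, 62, 104, 154, 182, 184, 174, 164, 160, 161, 159, 156, 148, 139, 125, 110, 94, 78, 62]
[482.71023975 146.02391373  28.        ]
```

View pics/w7c.png

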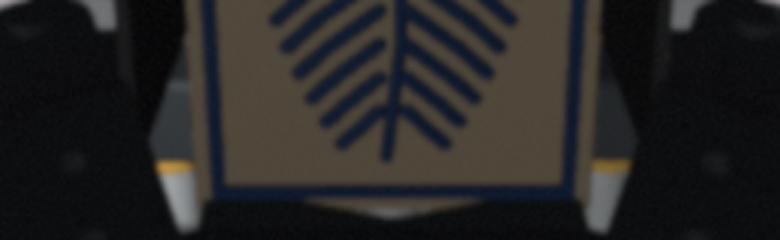

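```bash
cat > al4.py <<'E'
from hm import *
# 1. border length in w5
z=load('w5'); im=z['im'].astype(float); b=np.clip(im[...,2]-im[...,0],0,None)
def cen(vs0,vs1,us): return [(u,vs0+(b[vs0:vs1,u]*np.arange(vs1-vs0)).sum()/b[vs0:vs1,u].sum()) for u in us]
T=cen(185,195,range(298,350)); B=cen(268,280,range(298,350)); 
w=lambda z,P,h:np.array([ray(z,u,v,h)[:2] for u,v in P])*1000
t,bb=w(z,T,.023).mean(0),w(z,B,.023).mean(0); print('w5 border len',np.linalg.norm(t-bb),(t+bb)/2)
z=load('w7'); C=cloud(z); print('w7 depth z of block top',np.median(C[250:380:5,260:380:5,2]), C[250,320],C[380,320], 'head top',np.median(C[180:195,250:390,2]))
# side / scene: block top points
for f in ('d7','s7'):
    z=load(f); C=cloud(z)
    m=(abs(C[...,2]-.063)<.006)&(np.hypot(C[...,0]-.441,C[...,1]-.194)<.06); P=C[m]*1000
    hsv=cv2.cvtColor(z['im'],cv2.COLOR_RGB2HSV)
    ex=np.array([.989,-.1464]); ey=np.array([.1464,.989])
    Q=P[:,:2]-np.array([483,187.6]); print(f,m.sum(),np.percentile(Q@ex,[1,50,99]).round(1),np.percentile(Q@ey,[1,99]).round(1),np.median(P[:,2]))
    for lo,hi,n in ((-110,-60,'head'),(-20,40,'lock')):
        BQ=C[...,:2]*1000-np.array([483,187.6]); bx=BQ@ex; by=BQ@ey
        mm=(abs(C[...,2]-.028)<.003)&(bx>lo)&(bx<hi)&(abs(by)<54)&(z['im'].max(-1)<90); print(n,mm.sum(),np.percentile(bx[mm],[1,5,50,95,99]).round(1))
E
python3 al4.py; python3 crop.py s7 280 220 400 310 6 s7c
```

```text
w5 border len 71.89376971751626 [510.22869297 407.8122208 ]
w7 depth z of block top 0.06349903686017434 [0.41140157 0.19879631 0.06307607] [0.47026239 0.18991512 0.06464046] head top 0.02854877283007052
d7 635 [-76.5 -27.4   0.4] [-30.3  43.1] 63.095567895808195
head 71 [-100.6 -100.2  -90.5  -83.1  -82.1]
lock 285 [ 1.3  2.7 10.8 18.8 19.5]
s7 718 [-83.8 -50.3  -2.6] [-37.7  37.3] 63.64906970359813
head 251 [-106.5 -105.2  -98.8  -88.4  -85.8]
lock 34 [-2.4 -1.4  6.4 17.3 18.6]
```

View pics/s7c.png

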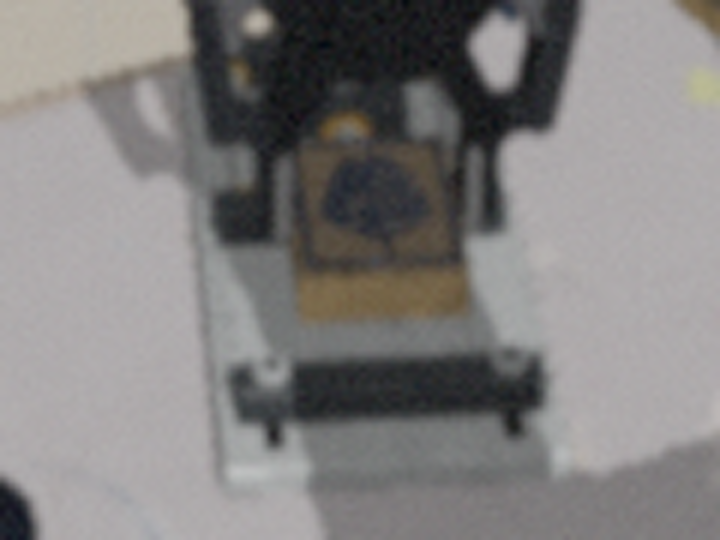

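```bash
python3 - <<'E'
from hm import *
z=load('w7'); im=z['im'].astype(float)
print([tuple(int(a) for a in x) for x in im[216:236,320]])
ex=np.array([.989,-.1464])
for v in (218.5,229,229.5,230,204): 
    for h in (.0625,.04,.028): print(v,h,((ray(z,320,v,h)[:2]*1000-[483,187.6])@ex).round(2))
E
```

```text
[(111, 114, 114), (103, 103, 101), (88, 84, 78), (72, 64, 52), (69, 58, 42), (67, 57, 40), (68, 57, 39), (67, 57, 40), (67, 56, 38), (67, 57, 39), (70, 59, 41), (74, 62, 44), (70, 60, 44), (62, 55, 43), (67, 59, 49), (76, 68, 56), (81, 72, 60), (82, 73, 61), (82, 74, 61), (81, 72, 61)]
218.5 0.0625 -85.09
218.5 0.04 -80.31
218.5 0.028 -77.77
229 0.0625 -80.89
229 0.04 -75.38
229 0.028 -72.45
229.5 0.0625 -80.69
229.5 0.04 -75.15
229.5 0.028 -72.19
230 0.0625 -80.49
230 0.04 -74.91
230 0.028 -71.94
204 0.0625 -90.76
204 0.04 -86.98
204 0.028 -84.96
```

The direct edges give about 4.2 mm of clearance at the head bar and about 1 mm at the lock bar, and the side view agrees. I shift 1.4 mm toward the head bar and lower gently.

Request:
{"op": "send_rows", "data": {"rows": [[50, 0, -0.035, 0, 0], [50, 0, 0, 0.15, 0], [50, 0, 0, 0.15, 0], [50, 0, 0, 0.15, 0], [50, 0, 0, 0, 0]]}}

```text
t: 13.02
tcp_pos: [0.4374, 0.1938, 0.0278]
orientation: [0.758, 0.652, -0.001, -0.001]
contact_force: [0.1, -1.0, -1.8]
grip_width: 0.0587
```

```bash
python3 st.py
```

```text
13.02 [0.4374 0.1938 0.0278] yaw 81.42 F [ 0.1 -1.  -1.8] T [ 0.006 -0.017  0.009] g 0.0587 q6 -1.16 e6 0.01
```

Request:
{"op": "send_rows", "data": {"rows": [[50, 0, 0, 0.08, 0], [50, 0, 0, 0.08, 0], [50, 0, 0, 0, 0], [50, 0, 0, 0, 0]]}}

```text
t: 13.35
tcp_pos: [0.4385, 0.1941, 0.0231]
orientation: [0.758, 0.652, -0.0, -0.0]
contact_force: [0.1, 0.2, -0.8]
grip_width: 0.0586
```

```bash
python3 st.py
```

```text
13.35 [0.4385 0.1941 0.0231] yaw 81.42 F [ 0.1  0.2 -0.8] T [ 0.024 -0.001  0.006] g 0.0586 q6 -1.16 e6 -0.0
```

It passed the bar tops without contact. The last 2 mm remain.

Request:
{"op": "send_rows", "data": {"rows": [[50, 0, 0, 0.06, 0], [50, 0, 0, 0, 0], [50, 0, 0, 0, 0]]}}

```text
t: 13.6
tcp_pos: [0.4387, 0.1942, 0.021]
orientation: [0.758, 0.652, 0.0, 0.0]
contact_force: [-0.1, -0.5, -0.6]
grip_width: 0.0586
```

```bash
python3 st.py;  python3 -c "
from h import *
snap('wrist','w8')"; python3 crop.py w8 190 110 450 410 2 w8c
```

```text
13.6 [0.4387 0.1942 0.021 ] yaw 81.42 F [-0.1 -0.5 -0.6] T [-0.028 -0.039 -0.005] g 0.0586 q6 -1.16 e6 0.0
```

View pics/w8c.png

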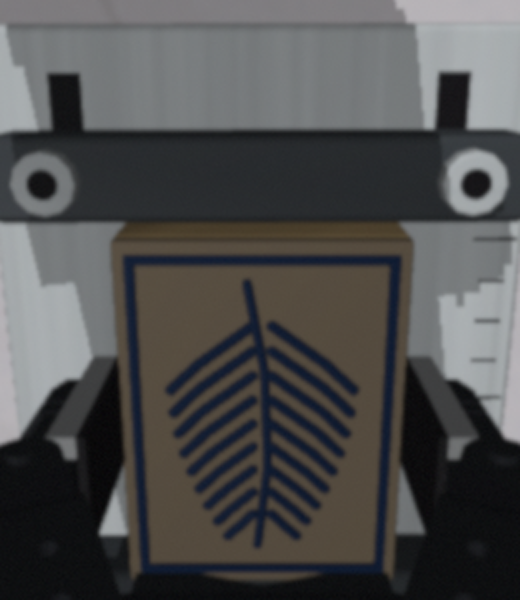

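The block is down in the gap, parallel to the head bar and centred along it. I seat it and release.

Request:
{"op": "send_rows", "data": {"rows": [[50, 0, 0, 0.03, 0], [50, 0, 0, 0, 0], [62, 0, 0, 0, 0], [70, 0, 0, 0, 0], [75, 0, 0, 0, 0]]}}

```text
t: 14.07
tcp_pos: [0.4388, 0.1942, 0.0197]
orientation: [0.758, 0.652, 0.0, 0.0]
contact_force: [-0.3, -0.0, -0.1]
grip_width: 0.0745
```

Request:
{"op": "send_rows", "data": {"rows": [[75, 0, 0, 0, 0], [75, 0, 0, -0.4, 0], [75, 0, 0, -0.8, 0], [75, 0, 0, -0.9, 0], [75, 0, 0, -0.9, 0]]}}

```text
t: 14.48
tcp_pos: [0.4378, 0.1939, 0.1402]
orientation: [0.758, 0.652, -0.001, -0.0]
contact_force: [0.5, 0.7, 0.8]
grip_width: 0.0751
```

```bash
python3 st.py;  python3 -c "
from h import *
snap('wrist','w9')"
```

```text
14.48 [0.4378 0.1939 0.1402] yaw 81.42 F [0.5 0.7 0.8] T [ 0.034 -0.041 -0.025] g 0.0751 q6 -1.16 e6 0.0
```

View pics/w9.png

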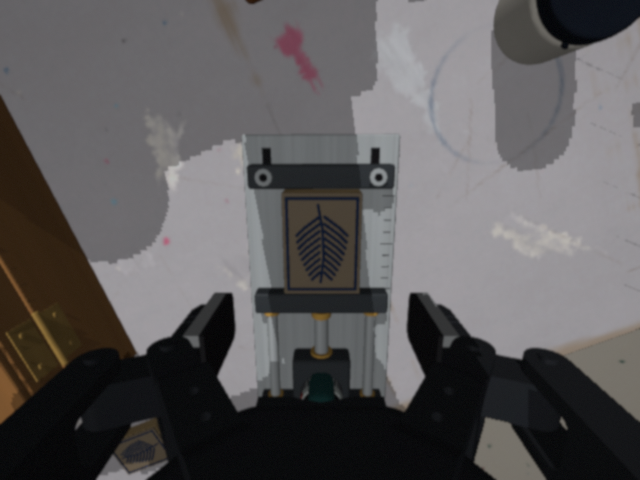

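The block lies between the bars, at (322,242). I check that it is flat and square.

```bash
cat > fl.py <<'E'
from hm import *
import sys
z=load(sys.argv[1]); C=cloud(z)
ex=np.array([.989,-.1464]); ey=np.array([.1464,.989]); B=C[...,:2]*1000-np.array([483,187.6]); bx=B@ex; by=B@ey
m=(abs(bx+42)<33)&(abs(by)<25)&(C[...,2]>.02)&(C[...,2]<.05)
A=np.c_[bx[m]+42,by[m],np.ones(m.sum())]; k=np.linalg.lstsq(A,C[m][:,2]*1000,rcond=None)[0]; print('plane slope deg',np.degrees(k[:2]).round(2),'z',k[2].round(1))
p=(abs(by)<58)&(abs(by)>36)&(bx>-75)&(bx<-10); print('plate z',np.median(C[p][:,2])*1000)
m2=(C[...,2]>.0315)&(C[...,2]<.042)&(bx>-88)&(bx<10)&(abs(by)<38); r=rect(z,m2,.035,'blk')
Q=np.array(r[0])-[483,187.6]; print('blk in bed',Q@ex,Q@ey)
E
python3 fl.py w9
```

```text
plane slope deg [-0.   -0.07] z 35.5
plate z 202.91705281092004
blk 7876 [ 281  191   82  102 7876] [439.7 194.3] [59.5 79.9] 81.42
blk in bed -43.84768768554687 0.26635186767578634
```

The block is flat (slope under 0.1°, top at 35 mm) and square (yaw −8.6° against the bed's −8.5°). It is centred across, and nearer the head bar. Now back to the handle.

Request:
{"op": "send_rows", "data": {"rows": [[60, 0, 0.5, 0, 0.0], [60, 0.01, 0.9, 0, 0], [60, 0.01, 0.9, 0, 0], [60, 0, 0.6, 0, 0], [60, 0, 0.2, 0, 0]]}}

```text
t: 14.95
tcp_pos: [0.5643, 0.1756, 0.1396]
orientation: [0.759, 0.652, 0.0, 0.001]
contact_force: [-1.0, -0.4, 0.4]
grip_width: 0.0602
```

Request:
{"op": "send_rows", "data": {"rows": [[60, 0, 0, 0, 0], [60, 0, 0, 0, 0], [60, 0, 0, 0, 0]]}}

```text
t: 15.2
tcp_pos: [0.56, 0.1767, 0.1391]
orientation: [0.758, 0.652, -0.001, -0.0]
contact_force: [-0.4, 0.8, -0.5]
grip_width: 0.0604
```

```bash
python3 st.py;  python3 -c "
from h import *
snap('wrist','w10')"; python3 bedm.py w10 | head -1; python3 crop.py w10 220 150 420 300 4 w10c
```

```text
15.2 [0.56   0.1767 0.1391] yaw 81.45 F [-0.4  0.8 -0.5] T [-0.009  0.037  0.018] g 0.0604 q6 -1.243 e6 0.001
handle 2914 [ 304  208   31  119 2914] [559.6 176. ] [17.2 72.8] 80.7Traceback (most recent call last):
  File "bedm.py", line 18, in <module>
    rect(z,m,.023,'blk')
    ~~~~^^^^^^^^^^^^^^^^
  File "hm.py", line 4, in rect
    m=m.astype(np.uint8); n,l,st,_=cv2.connectedComponentsWithStats(m); i=1+np.argmax(st[1:,4]); ys,xs=np.where(l==i)
                                                                            ~~~~~~~~~^^^^^^^^^^
    return _wrapfunc(a, 'argmax', axis=axis, out=out, **kwds)
    return bound(*args, **kwds)
ValueError: attempt to get argmax of an empty sequence
```

View pics/w10c.png

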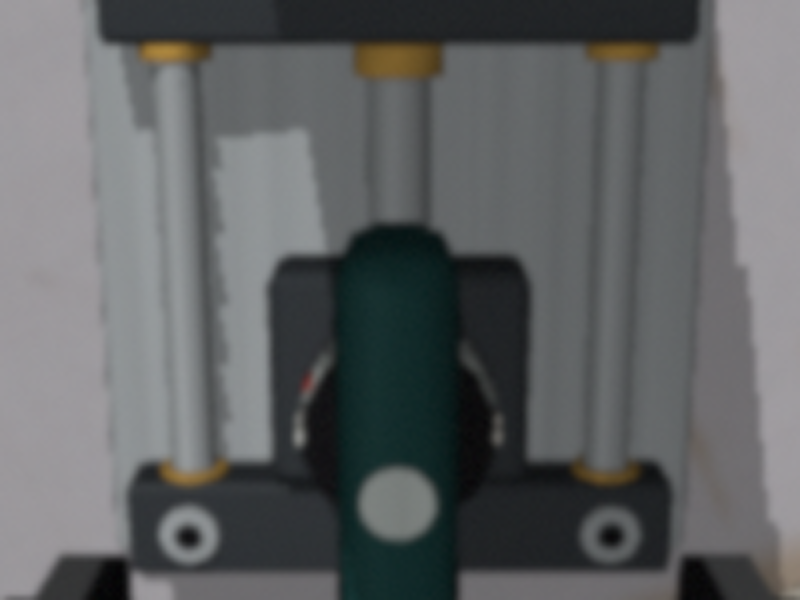

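The white marks line up (handle at rest), with the red mark at (307,382) in the crop. I descend and grip.

Request:
{"op": "send_rows", "data": {"rows": [[60, 0, 0.04, 0.5, 0.1], [60, 0, 0, 0.6, 0], [60, 0, 0, 0.4, 0], [60, 0, 0, 0.05, 0], [60, 0, 0, 0, 0]]}}

```text
t: 15.67
tcp_pos: [0.5611, 0.1763, 0.0765]
orientation: [0.761, 0.649, -0.001, -0.001]
contact_force: [1.0, 0.2, 0.2]
grip_width: 0.06
```

Request:
{"op": "send_rows", "data": {"rows": [[5, 0, 0, 0, 0], [5, 0, 0, 0, 0], [5, 0, 0, 0, 0], [5, 0, 0, 0, 0], [5, 0, 0, 0, 0]], "newtons": 60}}

```text
t: 16.08
tcp_pos: [0.5639, 0.1756, 0.0797]
orientation: [0.761, 0.649, 0.0, 0.001]
contact_force: [-2.3, -4.4, 6.4]
grip_width: 0.0166
```

```bash
python3 st.py
```

```text
16.08 [0.5639 0.1756 0.0797] yaw 80.94 F [-2.3 -4.4  6.4] T [-0.592  0.436  0.082] g 0.0166 q6 -1.235 e6 0.086
```

Request:
{"op": "send_rows", "data": {"rows": [[5, 0, 0, 0, 0.4], [5, 0, 0, 0, 0.6], [5, 0, 0, 0, 0.6], [5, 0, 0, 0, 0.6]]}}

```text
t: 16.42
tcp_pos: [0.5639, 0.1755, 0.0797]
orientation: [0.82, 0.572, 0.0, 0.001]
contact_force: [-3.0, -4.3, 6.4]
grip_width: 0.0166
```

```bash
python3 st.py
```

```text
16.42 [0.5639 0.1755 0.0797] yaw 69.8 F [-3.  -4.3  6.4] T [-0.672  0.399  0.195] g 0.0166 q6 -1.041 e6 -0.339
```

Request:
{"op": "send_rows", "data": {"rows": [[5, 0, 0, 0, 0.6], [5, 0, 0, 0, 0.6], [5, 0, 0, 0, 0.6]]}}

```text
t: 16.67
tcp_pos: [0.564, 0.1754, 0.0797]
orientation: [0.863, 0.506, 0.0, 0.001]
contact_force: [-2.3, -4.9, 6.1]
grip_width: 0.0163
```

```bash
python3 st.py
```

```text
16.67 [0.564  0.1754 0.0797] yaw 60.8 F [-2.3 -4.9  6.1] T [-0.758  0.444  0.139] g 0.0163 q6 -0.884 e6 -0.338
```

Request:
{"op": "send_rows", "data": {"rows": [[5, 0, 0, 0, 0.6], [5, 0, 0, 0, 0.6], [5, 0, 0, 0, 0.4]]}}

```text
t: 16.92
tcp_pos: [0.5639, 0.1753, 0.0797]
orientation: [0.896, 0.445, 0.0, 0.001]
contact_force: [-2.4, -4.2, 6.5]
grip_width: 0.0166
```

```bash
python3 st.py
```

```text
16.92 [0.5639 0.1753 0.0797] yaw 52.82 F [-2.4 -4.2  6.5] T [-0.787  0.373  0.22 ] g 0.0166 q6 -0.745 e6 -0.046
```

Request:
{"op": "send_rows", "data": {"rows": [[5, 0, 0, 0, 0.4], [5, 0, 0, 0, 0.4], [5, 0, 0, 0, 0]]}}

```text
t: 17.17
tcp_pos: [0.5639, 0.1752, 0.0797]
orientation: [0.91, 0.414, 0.0, 0.001]
contact_force: [-3.1, -4.9, 6.6]
grip_width: 0.0167
```

```bash
python3 st.py
```

```text
17.17 [0.5639 0.1752 0.0797] yaw 48.87 F [-3.1 -4.9  6.6] T [-0.807  0.45   0.082] g 0.0167 q6 -0.676 e6 0.307
```

Request:
{"op": "send_rows", "data": {"rows": [[5, 0, 0, 0, 0.4], [5, 0, 0, 0, 0.2], [5, 0, 0, 0, 0]]}}

```text
t: 17.42
tcp_pos: [0.5639, 0.1752, 0.0797]
orientation: [0.921, 0.39, 0.0, 0.001]
contact_force: [-3.1, -3.7, 6.8]
grip_width: 0.0165
```

```bash
python3 st.py
```

```text
17.42 [0.5639 0.1752 0.0797] yaw 45.91 F [-3.1 -3.7  6.8] T [-0.76   0.488  0.125] g 0.0165 q6 -0.624 e6 0.24
```

Request:
{"op": "send_rows", "data": {"rows": [[5, 0, 0, 0, 0.4], [5, 0, 0, 0, 0.2], [5, 0, 0, 0, 0]]}}

```text
t: 17.67
tcp_pos: [0.5639, 0.1752, 0.0797]
orientation: [0.931, 0.366, 0.0, 0.001]
contact_force: [-3.0, -4.9, 7.1]
grip_width: 0.0164
```

```bash
python3 st.py
```

```text
17.67 [0.5639 0.1752 0.0797] yaw 42.91 F [-3.  -4.9  7.1] T [-0.87   0.422  0.112] g 0.0164 q6 -0.572 e6 0.24
```

Request:
{"op": "send_rows", "data": {"rows": [[5, 0, 0, 0, 0.3], [5, 0, 0, 0, 0.3]]}}

```text
t: 17.83
tcp_pos: [0.5639, 0.1751, 0.0797]
orientation: [0.94, 0.341, 0.0, 0.001]
contact_force: [-3.1, -5.0, 7.0]
grip_width: 0.0164
```

```bash
python3 st.py
```

```text
17.83 [0.5639 0.1751 0.0797] yaw 39.88 F [-3.1 -5.   7. ] T [-0.877  0.446  0.204] g 0.0164 q6 -0.519 e6 -0.094
```

Request:
{"op": "send_rows", "data": {"rows": [[5, 0, 0, 0, 0.3], [5, 0, 0, 0, 0.3]]}}

```text
t: 18.0
tcp_pos: [0.5639, 0.1751, 0.0797]
orientation: [0.949, 0.316, 0.0, 0.001]
contact_force: [-2.3, -5.1, 6.8]
grip_width: 0.0166
```

```bash
python3 st.py
```

```text
18.0 [0.5639 0.1751 0.0797] yaw 36.88 F [-2.3 -5.1  6.8] T [-0.845  0.52   0.183] g 0.0166 q6 -0.466 e6 -0.068
```

Request:
{"op": "send_rows", "data": {"rows": [[5, 0, 0, 0, 0.3], [5, 0, 0, 0, 0.3]]}}

```text
t: 18.17
tcp_pos: [0.5639, 0.1751, 0.0797]
orientation: [0.957, 0.291, 0.0, 0.001]
contact_force: [-2.8, -4.3, 6.5]
grip_width: 0.0166
```

```bash
python3 st.py
```

```text
18.17 [0.5639 0.1751 0.0797] yaw 33.89 F [-2.8 -4.3  6.5] T [-0.9    0.459  0.248] g 0.0166 q6 -0.414 e6 -0.024
```

```bash
python3 -c "
from h import *
snap('wrist','w11')"; python3 crop.py w11 170 100 470 400 2 w11c
```

```text
(no output)
```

View pics/w11.png

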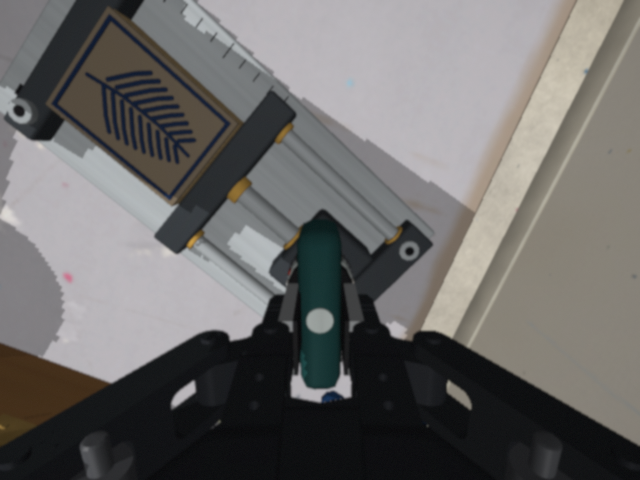

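The wrist view shows the block against both bars (lock bar at about (225,170)). Torque is rising to 0.25 N m, so I go on in small steps.

Request:
{"op": "send_rows", "data": {"rows": [[5, 0, 0, 0, 0.2], [5, 0, 0, 0, 0.2]]}}

```text
t: 18.38
tcp_pos: [0.5638, 0.1751, 0.0797]
orientation: [0.961, 0.275, 0.0, 0.001]
contact_force: [-3.6, -5.3, 6.7]
grip_width: 0.0164
```

```bash
python3 st.py
```

```text
18.38 [0.5638 0.1751 0.0797] yaw 31.92 F [-3.6 -5.3  6.7] T [-0.899  0.467  0.241] g 0.0164 q6 -0.38 e6 0.077
```

Request:
{"op": "send_rows", "data": {"rows": [[5, 0, 0, 0, 0.2], [5, 0, 0, 0, 0.2]]}}

```text
t: 18.55
tcp_pos: [0.5638, 0.1751, 0.0797]
orientation: [0.966, 0.258, 0.0, 0.001]
contact_force: [-2.8, -4.4, 6.8]
grip_width: 0.017
```

```bash
python3 st.py
```

```text
18.55 [0.5638 0.1751 0.0797] yaw 29.92 F [-2.8 -4.4  6.8] T [-0.934  0.477  0.27 ] g 0.017 q6 -0.345 e6 0.113
```

Request:
{"op": "send_rows", "data": {"rows": [[5, 0, 0, 0, 0.2], [5, 0, 0, 0, 0.2]]}}

```text
t: 18.72
tcp_pos: [0.5638, 0.1751, 0.0797]
orientation: [0.97, 0.241, 0.0, 0.001]
contact_force: [-2.7, -4.9, 6.7]
grip_width: 0.0166
```

```bash
python3 st.py
```

```text
18.72 [0.5638 0.1751 0.0797] yaw 27.93 F [-2.7 -4.9  6.7] T [-0.929  0.416  0.321] g 0.0166 q6 -0.31 e6 0.139
```

Request:
{"op": "send_rows", "data": {"rows": [[5, 0, 0, 0, 0.2], [5, 0, 0, 0, 0.2]]}}

```text
t: 18.88
tcp_pos: [0.5638, 0.175, 0.0796]
orientation: [0.974, 0.224, 0.0, 0.001]
contact_force: [-3.8, -5.5, 6.5]
grip_width: 0.0167
```

```bash
python3 st.py;python3 -c "
from h import *
snap('wrist','w12')"; python3 crop.py w12 240 180 400 340 4 w12c
```

```text
18.88 [0.5638 0.175  0.0796] yaw 25.94 F [-3.8 -5.5  6.5] T [-0.959  0.505  0.409] g 0.0167 q6 -0.275 e6 0.166
```

View pics/w12c.png

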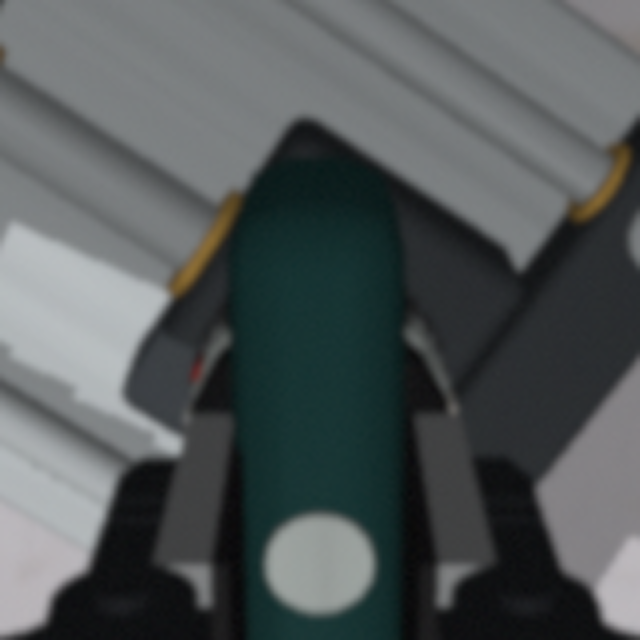

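The red and white marks have not yet moved relative to each other, so the clutch has not given. Torque is still climbing, so I continue.

Request:
{"op": "send_rows", "data": {"rows": [[5, 0, 0, 0, 0.2], [5, 0, 0, 0, 0.2]]}}

```text
t: 19.1
tcp_pos: [0.5638, 0.175, 0.0797]
orientation: [0.978, 0.207, 0.0, 0.001]
contact_force: [-2.5, -5.3, 6.6]
grip_width: 0.0163
```

```bash
python3 st.py
```

```text
19.1 [0.5638 0.175  0.0797] yaw 23.94 F [-2.5 -5.3  6.6] T [-0.943  0.472  0.394] g 0.0163 q6 -0.24 e6 0.182
```

Request:
{"op": "send_rows", "data": {"rows": [[5, 0, 0, 0, 0.2], [5, 0, 0, 0, 0.2]]}}

```text
t: 19.27
tcp_pos: [0.5638, 0.175, 0.0797]
orientation: [0.982, 0.19, 0.0, 0.001]
contact_force: [-3.6, -5.8, 7.2]
grip_width: 0.0163
```

```bash
python3 st.py
```

```text
19.27 [0.5638 0.175  0.0797] yaw 21.94 F [-3.6 -5.8  7.2] T [-0.914  0.501  0.406] g 0.0163 q6 -0.206 e6 0.219
```

Request:
{"op": "send_rows", "data": {"rows": [[5, 0, 0, 0, 0.2], [5, 0, 0, 0, 0.2]]}}

```text
t: 19.43
tcp_pos: [0.5638, 0.175, 0.0797]
orientation: [0.985, 0.173, 0.0, 0.001]
contact_force: [-3.5, -4.7, 7.1]
grip_width: 0.0164
```

```bash
python3 st.py;python3 -c "
from h import *
snap('wrist','w13')"; python3 crop.py w13 240 180 400 340 4 w13c
```

```text
19.43 [0.5638 0.175  0.0797] yaw 19.94 F [-3.5 -4.7  7.1] T [-0.962  0.528  0.258] g 0.0164 q6 -0.17 e6 0.057
```

View pics/w13c.png

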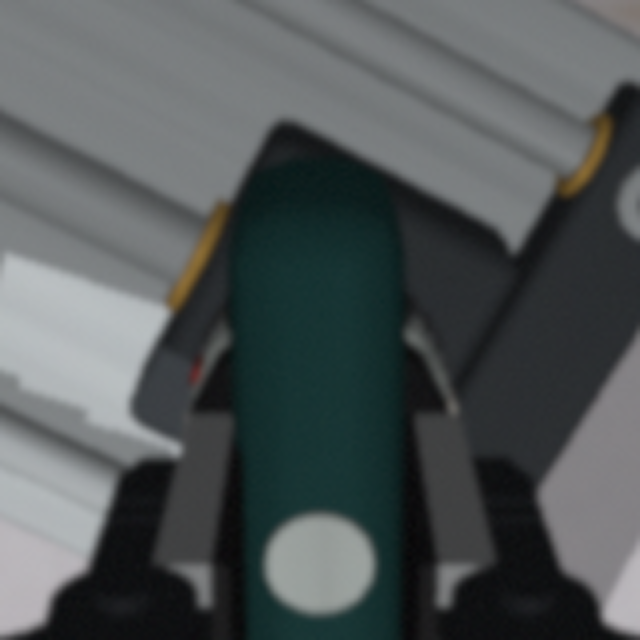

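Torque dropped from 0.41 to 0.26 N m at a yaw of about 21°, so the clutch is giving. I continue in small steps and track the red mark.

Request:
{"op": "send_rows", "data": {"rows": [[5, 0, 0, 0, 0.2], [5, 0, 0, 0, 0.2], [5, 0, 0, 0, 0.2]]}}

```text
t: 19.73
tcp_pos: [0.5637, 0.175, 0.0797]
orientation: [0.989, 0.147, 0.0, 0.001]
contact_force: [-3.5, -5.1, 8.0]
grip_width: 0.0165
```

```bash
cat > red.py <<'E'
from h import *
import sys
z=load(sys.argv[1]); im=z['im'].astype(int)[235:310,255:315]
s=np.clip(im[...,0]-np.maximum(im[...,1],im[...,2])-12,0,None); v,u=np.mgrid[235:310,255:315]
print('red',s.sum(), ((s*u).sum()/s.sum()).round(2) if s.sum() else None, ((s*v).sum()/s.sum()).round(2) if s.sum() else None)
E
python3 st.py; for i in w11 w12 w13; do python3 red.py $i; done
```

```text
19.73 [0.5637 0.175  0.0797] yaw 16.92 F [-3.5 -5.1  8. ] T [-0.983  0.461  0.259] g 0.0165 q6 -0.118 e6 0.088
red 1153 290.54 248.42
red 1235 289.36 250.05
red 1267 288.37 251.49
```

Request:
{"op": "send_rows", "data": {"rows": [[5, 0, 0, 0, 0.2], [5, 0, 0, 0, 0.2], [5, 0, 0, 0, 0.2]]}}

```text
t: 19.98
tcp_pos: [0.5637, 0.175, 0.0797]
orientation: [0.993, 0.121, 0.0, 0.001]
contact_force: [-2.9, -6.8, 7.7]
grip_width: 0.0165
```

```bash
python3 st.py;python3 -c "
from h import *
snap('wrist','w14')"; python3 red.py w14; python3 crop.py w14 240 180 400 340 4 w14c
```

```text
19.98 [0.5637 0.175  0.0797] yaw 13.9 F [-2.9 -6.8  7.7] T [-0.974  0.601  0.089] g 0.0165 q6 -0.065 e6 -0.038
red 1196 287.09 255.32
```

View pics/w14c.png

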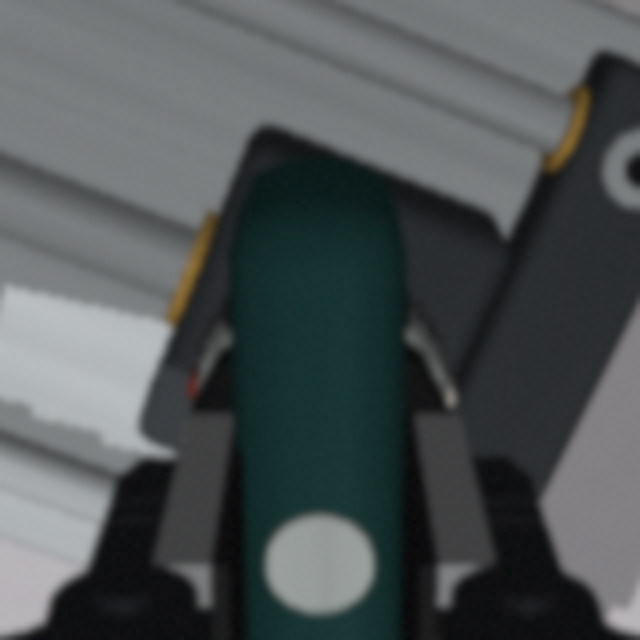

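Request:
{"op": "send_rows", "data": {"rows": [[5, 0, 0, 0, 0.2], [5, 0, 0, 0, 0.2]]}}

```text
t: 20.2
tcp_pos: [0.5637, 0.175, 0.0797]
orientation: [0.995, 0.104, 0.0, 0.001]
contact_force: [-4.0, -5.4, 7.3]
grip_width: 0.0165
```

```bash
python3 st.py
```

```text
20.2 [0.5637 0.175  0.0797] yaw 11.91 F [-4.  -5.4  7.3] T [-0.984  0.65   0.15 ] g 0.0165 q6 -0.03 e6 0.006
```

Request:
{"op": "send_rows", "data": {"rows": [[5, 0, 0, 0, 0.2], [5, 0, 0, 0, 0.2]]}}

```text
t: 20.37
tcp_pos: [0.5637, 0.175, 0.0797]
orientation: [0.996, 0.086, 0.0, 0.001]
contact_force: [-4.2, -4.6, 7.5]
grip_width: 0.0165
```

```bash
python3 st.py;python3 -c "
from h import *
snap('wrist','w15')"; python3 red.py w15; python3 crop.py w15 240 180 400 340 4 w15c
```

```text
20.37 [0.5637 0.175  0.0797] yaw 9.89 F [-4.2 -4.6  7.5] T [-1.044  0.644  0.111] g 0.0165 q6 0.005 e6 -0.081
red 1222 286.44 258.77
```

View pics/w15c.png

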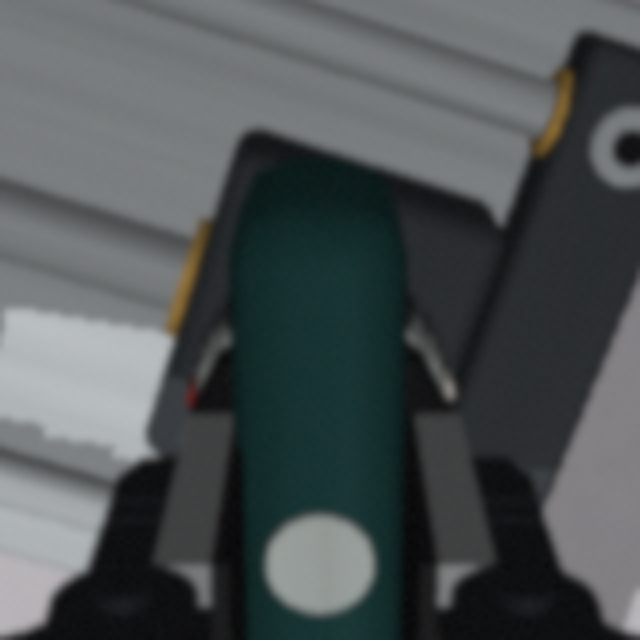

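The red mark is moving toward the bar mark, about 0.26 rad so far. I go on in 2° steps.

Request:
{"op": "send_rows", "data": {"rows": [[5, 0, 0, 0, 0.2], [5, 0, 0, 0, 0.2]]}}

```text
t: 20.58
tcp_pos: [0.5637, 0.175, 0.0797]
orientation: [0.998, 0.069, 0.0, 0.001]
contact_force: [-3.8, -4.6, 8.3]
grip_width: 0.0161
```

```bash
python3 st.py
```

```text
20.58 [0.5637 0.175  0.0797] yaw 7.89 F [-3.8 -4.6  8.3] T [-1.033  0.612  0.091] g 0.0161 q6 0.04 e6 -0.085
```

Request:
{"op": "send_rows", "data": {"rows": [[5, 0, 0, 0, 0.2]]}}

```text
t: 20.67
tcp_pos: [0.5636, 0.175, 0.0797]
orientation: [0.998, 0.06, 0.0, 0.001]
contact_force: [-4.0, -6.0, 7.0]
grip_width: 0.0164
```

```bash
python3 st.py
```

```text
20.67 [0.5636 0.175  0.0797] yaw 6.89 F [-4. -6.  7.] T [-1.042  0.581 -0.006] g 0.0164 q6 0.057 e6 -0.154
```

Request:
{"op": "send_rows", "data": {"rows": [[5, 0, 0, 0, 0.2]]}}

```text
t: 20.75
tcp_pos: [0.5636, 0.175, 0.0798]
orientation: [0.999, 0.051, 0.0, 0.001]
contact_force: [-3.8, -6.0, 8.3]
grip_width: 0.0165
```

```bash
python3 st.py;python3 -c "
from h import *
snap('wrist','w16')"; python3 red.py w16; python3 crop.py w16 240 180 400 340 4 w16c
```

```text
20.75 [0.5636 0.175  0.0798] yaw 5.88 F [-3.8 -6.   8.3] T [-1.108  0.63   0.03 ] g 0.0165 q6 0.075 e6 -0.156
red 1058 285.6 259.43
```

View pics/w16c.png

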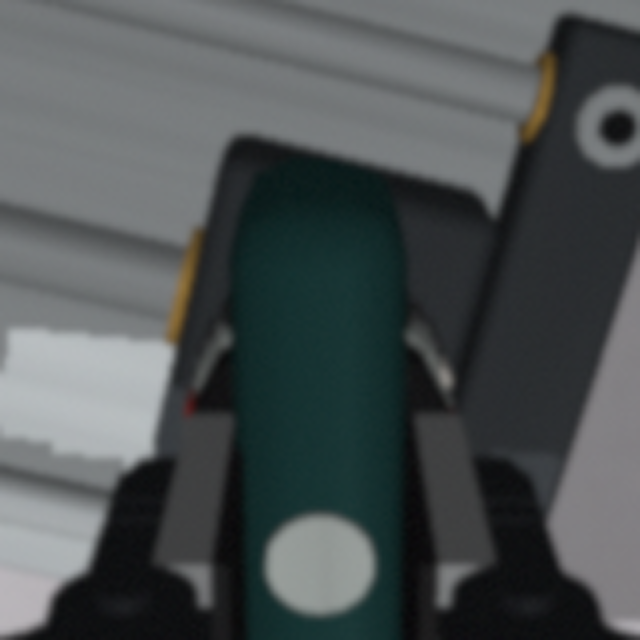

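The red mark is now slipping behind the finger and torque is down to zero, an estimated 0.33 rad. Two more 1° steps with checks.

Request:
{"op": "send_rows", "data": {"rows": [[5, 0, 0, 0, 0.2]]}}

```text
t: 20.88
tcp_pos: [0.5636, 0.1749, 0.0797]
orientation: [0.999, 0.043, 0.0, 0.001]
contact_force: [-4.3, -5.6, 8.8]
grip_width: 0.017
```

```bash
python3 st.py
```

```text
20.88 [0.5636 0.1749 0.0797] yaw 4.91 F [-4.3 -5.6  8.8] T [-1.02   0.636  0.03 ] g 0.017 q6 0.092 e6 -0.266
```

Request:
{"op": "send_rows", "data": {"rows": [[5, 0, 0, 0, 0.2]]}}

```text
t: 20.97
tcp_pos: [0.5636, 0.1749, 0.0797]
orientation: [0.999, 0.034, 0.0, 0.001]
contact_force: [-3.9, -5.9, 7.9]
grip_width: 0.0167
```

```bash
python3 st.py
```

```text
20.97 [0.5636 0.1749 0.0797] yaw 3.92 F [-3.9 -5.9  7.9] T [-0.964  0.662  0.325] g 0.0167 q6 0.109 e6 0.186
```

Torque jumped from 0.03 to 0.33 N m: the handle has fallen onto its stop. I stop, let go and retreat.

Request:
{"op": "send_rows", "data": {"rows": [[40, 0, 0, 0, 0], [60, 0, 0, 0, 0], [60, 0, 0, 0, 0], [60, 0, 0, 0, 0], [60, 0, 0, -0.5, 0]]}}

```text
t: 21.38
tcp_pos: [0.5598, 0.1758, 0.0932]
orientation: [0.999, 0.034, -0.004, 0.0]
contact_force: [-0.9, -0.1, -1.1]
grip_width: 0.0598
```

Request:
{"op": "send_rows", "data": {"rows": [[60, 0, 0, -0.8, 0], [60, 0, 0, -0.4, 0], [60, 0, 0, 0, 0], [60, 0, 0, 0, 0], [60, 0, 0, 0, 0]]}}

```text
t: 21.8
tcp_pos: [0.5622, 0.1762, 0.1443]
orientation: [0.999, 0.034, -0.001, 0.0]
contact_force: [-1.2, -0.2, 0.0]
grip_width: 0.0601
```

```bash
python3 st.py;python3 -c "
from h import *
snap('wrist','w17')"; python3 crop.py w17 240 160 400 320 4 w17c; python3 bedm.py w17|head -1
```

```text
21.8 [0.5622 0.1762 0.1443] yaw 3.93 F [-1.2 -0.2  0. ] T [-0.006 -0.059  0.014] g 0.0601 q6 0.109 e6 -0.0
handle 2771 [ 307  203   31  116 2771] [562.2 178.5] [17.5 72.2] 3.88Traceback (most recent call last):
  File "bedm.py", line 18, in <module>
    rect(z,m,.023,'blk')
    ~~~~^^^^^^^^^^^^^^^^
  File "hm.py", line 4, in rect
    m=m.astype(np.uint8); n,l,st,_=cv2.connectedComponentsWithStats(m); i=1+np.argmax(st[1:,4]); ys,xs=np.where(l==i)
                                                                            ~~~~~~~~~^^^^^^^^^^
    return _wrapfunc(a, 'argmax', axis=axis, out=out, **kwds)
    return bound(*args, **kwds)
ValueError: attempt to get argmax of an empty sequence
```

View pics/w17c.png

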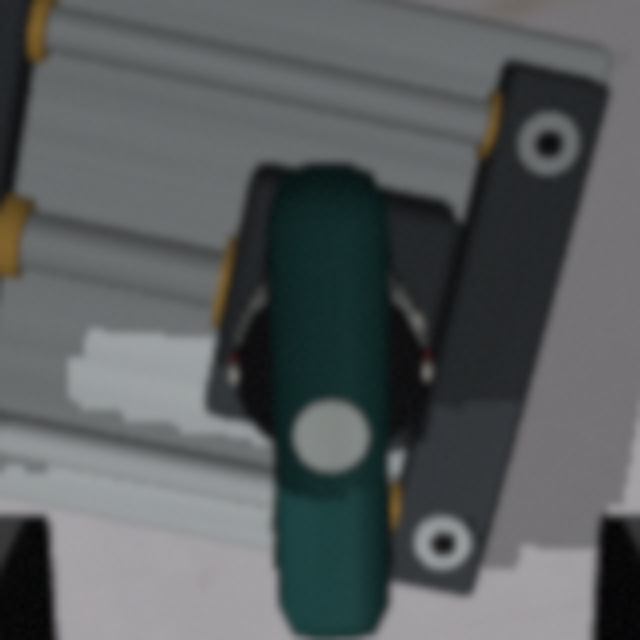

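View pics/w17.png

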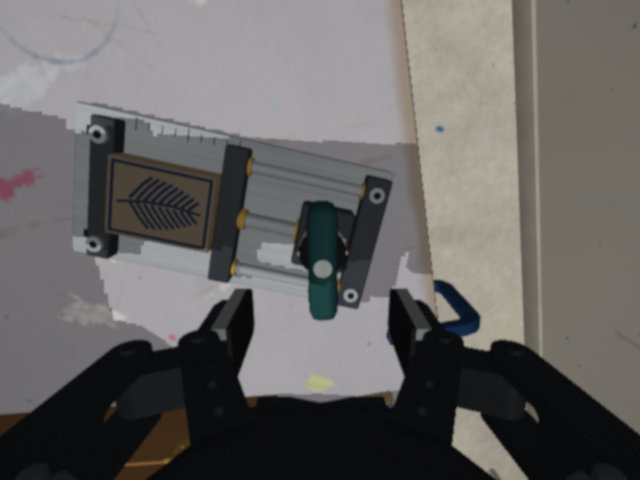

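Both white marks now sit on red (crop (234,362) and (427,362)), so the clutch has clicked and stayed. The block is held between the bars at (163,200). I retreat further and check for the last time.

Request:
{"op": "send_rows", "data": {"rows": [[70, 0, 0, -0.9, 0], [70, 0, 0, -0.9, 0], [70, 0, 0, -0.9, 0], [70, 0, 0, -0.5, 0], [70, 0, 0, 0, 0]]}}

```text
t: 22.27
tcp_pos: [0.5651, 0.1766, 0.2789]
orientation: [0.999, 0.034, 0.004, -0.001]
contact_force: [0.5, -0.6, 0.6]
grip_width: 0.0704
```

Request:
{"op": "send_rows", "data": {"rows": [[70, 0, 0, 0, 0], [70, 0, 0, 0, 0], [70, 0, 0, 0, 0], [70, 0, 0, 0, 0], [70, 0, 0, 0, 0]]}}

```text
t: 22.68
tcp_pos: [0.5623, 0.1761, 0.2717]
orientation: [0.999, 0.034, -0.002, 0.0]
contact_force: [0.3, 0.9, -0.5]
grip_width: 0.07
```

```bash
python3 -c "
from h import *
snap('wrist','w18');snap('side','d18')"; python3 fl.py w18; python3 bedm.py w18; python3 crop.py d18 200 170 460 330 3 d18c
```

```text
plane slope deg [-0.04 -0.07] z 35.7
plate z 12.622923484259184
blk 3905 [ 174  151   79   68 3905] [439.1 194.8] [60.2 80.3] 81.5
blk in bed -44.49344134155274 0.7146671905517634
handle 1058 [ 313  182   19   73 1058] [562.4 177.9] [17.3 70.2] 4.01
bed 4734 [ 147  115  224  107 4734] [483.2 187.7] [121.7 249. ] 81.59
bed yaw -8.412811279296875
head 1441 x 1..99% [-102.4 -101.6  -93.3  -83.1  -68.9] y [-53.5  53.8]
lock 2581 x 1..99% [-26.6  -5.1   8.8  54.5  59.3] y [-52.7  53.1]Traceback (most recent call last):
  File "bedm.py", line 18, in <module>
    rect(z,m,.023,'blk')
    ~~~~^^^^^^^^^^^^^^^^
  File "hm.py", line 4, in rect
    m=m.astype(np.uint8); n,l,st,_=cv2.connectedComponentsWithStats(m); i=1+np.argmax(st[1:,4]); ys,xs=np.where(l==i)
                                                                            ~~~~~~~~~^^^^^^^^^^
    return _wrapfunc(a, 'argmax', axis=axis, out=out, **kwds)
    return bound(*args, **kwds)
ValueError: attempt to get argmax of an empty sequence
```

View pics/d18c.png

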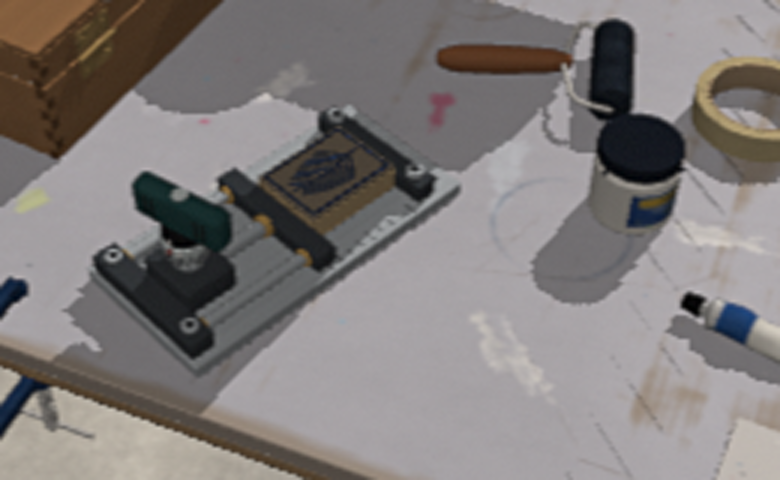

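The side view shows the block clamped flat between the bars, the handle released, and the jar and tube where they were. I hand the job in.

```bash
python3 -c "
from cell import finish_job
print(finish_job())"
```

```text
the job is handed in; nothing more can be done
None
```

The job is handed in at about 23 s: the block is locked up and the T-handle's clutch has clicked once. I wound the handle anticlockwise until the torque jumped at its stop. I then set the larger block fern side up between the bars and turned the handle clockwise until the clutch dropped onto its stop. I stopped there and let go.

**Last checks:**
- **Clutch:** both white marks sit on red, and the handle stayed put after release.
- **Block:** its top is at about 35.5 mm with a slope under 0.1°. It is square to the bars within about 0.1° and within 1 mm of midway along them.
- **Bystanders:** the jar and tube look undisturbed in the last side picture, and the robot was touching nothing.

**What disagreed or failed:**
- **Block position before lowering:** the arm's own position and the wrist camera differed by 2–3 mm on where the held block was. I went with the camera and the side view, and the block went in without contact.
- **Wrist torque:** it read about 0.1 N m high while the handle was gripped, so I judged the click by the torque drop and jump and by the marks.
- **Last measuring script:** it stopped at its old-block-position check because the block is no longer there. Its lock-bar figures were spoiled by other dark parts in view, so I judged the clamping from the pictures.

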